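Roll a castor wheel into the holding dock and nip it with the swing arm

TASK

Roll the castor wheel on its tyre along the bench into the lane of the dock, keeping it upright and on the bench, until it meets the sprung buffer. Then swing the red arm round behind it until the wheel is held snugly between arm and buffer, and let go. Press only gently on the dock, and leave the pot, the wax block and the steel weight where they stand.

Things in the scene. Friction and masses are not known exactly. Their poses are not given: they have to be found in the camera images.
- wheel: castor wheel, black tyre 76 mm across, 26 mm wide, orange rim; origin at its centre, 38 mm up; own y = axle. Steel axle in a free bearing: flat ends, 22 mm in diameter, 28 mm out on both sides (56 mm over all), can be gripped from above, a finger each side of the tyre, and the wheel still turns. About 0.5 kg; rolls away at a push; a buffer still compressed on release throws it back.
- wheel_mark (a point): white mark on the tyre's tread, 38 mm from the wheel's centre; on top at the start, it goes round as the wheel rolls
- dock: aluminium dock fixed to the bench; origin at bench height on its lane's centre line; own x = the way the wheel rolls in. Lane between two rails 12 mm high, 32 mm apart, from x = -12 mm on. At its end a blue stop block, 52 mm wide, 60 mm high, carries the buffer. All stands firm; pressing the wheel on the dock with more than about 12 N is too much.
- dock_arm: red swing arm; origin at bench height on its upright pivot, at x = 0, y = +68 mm of the dock. Its bar, 12 mm thick, 31 to 45 mm up, runs along its own y. It starts pointing back and away from the lane; turns counter-clockwise from above, over the dock's -x, to across the lane within 0.4 rad, where it presses on the back of the tyre, about 68 mm from the pivot.
- knob_mid (a point): black upright round knob at the arm's free end, 16 mm in diameter, 45 to 88 mm above the bench; point at 68 mm height, 115 mm from the pivot. The hinge is stiff by friction: about 4 N at the knob moves it; it stays where it is left and then holds up to about 7 N against the wheel.
- steel_weight: steel cube, 50 mm, beside the dock; leave alone
- orange_pot: orange pot with a white band, 68 mm in diameter, 62 mm high, beside the dock; leave alone
- wax_block: green block of wax, 50 x 70 x 30 mm, beside the wheel's way; leave alone
- lane_mouth (a point): middle of the flared mouth of the lane at bench height, at x = -64 mm of the dock; 66 mm wide inside there
- buffer_zone (a point): middle of the stretch, at axle height (38 mm), where the black round rubber buffer's face may be: x = 88 mm of the dock, give or take 18 mm. The stop block is adjustable and its place is not measured: find it by feel or sight (the wheel's centre meets it at x = 32 to 68 mm of the dock). Sprung: 6 N per mm from zero, 5 mm travel, then hard.

How it is judged:
By the outcome, as a careful person would: the job done as asked, in the order asked, and still so for the second after the job is handed in, with the robot touching nothing.
It also fails if it takes over 72 s, if anything falls off the work surface, if the arm or the gripper's body presses on something with over 40 N, if the wrist force passes 120 N, or if a joint passes its speed limit or range.

ROBOT

A 6-joint arm with a two-finger parallel gripper is mounted at the origin on a cart in front of the work surface, level with it; the furniture and walls round the work are solid. World frame = base frame: x ahead of the robot, y to its left, z up, the work surface at z = 0. Lengths are in m, angles in degrees, forces in N, time in s.
With the tool pointing down it reaches from about 0.35 to 0.875 m from the base axis. Payload 4.2 kg.
Tool frame: the origin (TCP) lies on the centre line of the jaws, within the pads' length; the fingertips stand 19 mm ahead of it and the grasp point (between the pads) is the TCP; x points along the fingers, y is the direction in which the jaws open and shut, and the axes are right-handed (so a half turn about x gives the same grasp; the last joint's range is limited). The gripper opens to 87 mm and grips with 3 to 60 N. Pads are 19 mm wide; open, the fingers measure 117 mm over their backs; the gripper's body (75 mm by 190 mm) begins 51 mm behind the grasp point.
Start: joints at [-57.319, 22.042, 0.453, 0, -68.411, -14.817], TCP at [0.192, -0.595, 0.207] pointing down, gripper open.
Joint ranges: [-179.83, 179.83], [-69.29, 118.12], [-61.27, 80.66], [-181.25, 117.63], [-171.15, -9.14], [-177.46, 177.46]. Speed limits (degrees/s): [159.86, 159.86, 180, 180, 180, 180].

INTERFACE

Orientations are given as a 3x3 rotation matrix whose columns are the frame's x, y, z axes.
In Python, from station import r, viewer, job, spotter gives the robot as it stands.
- The arm moves only by the tool play_rows, never from a script. Its argument "commands" is a list of rows, each an object of numbers: "fingers": the gripper command: -1 is fully open, 1 is shut, values between are in proportion; "tx", "ty", "tz": the shift along the tool's x, y, z normalised to -1 to 1, where 1 is 750 mm; "ax", "ay", "az": the turn, a rotation vector about the tool's x, y, z normalised to -1 to 1, where 1 is pi rad. In form: [{"fingers": .., "tx": .., "ty": .., "tz": .., "ax": .., "ay": .., "az": ..}, ...]. A call has 1 to 5 rows; each row is the pose to reach, as a shift and turn from the pose commanded when the call began, along the tool's axes at that moment, turning the shorter way round; what a row does not reach only later rows make up. A row lasts 1/12 s, in which the tool goes at most 41.7 mm and 7.16 degrees, less where a joint would pass 70% of its speed; a pose out of reach is approached as far as the arm can. A call with a number of a shift or a turn outside -1 to 1 is refused whole. A call with a gripper value outside its range is refused whole. The fingers move at their own pace and stop on an object; the grip force is fixed at half the most. Time passes only in rows, so rows that repeat a pose let the fingers close. It gives the time, the measured TCP pose, the force and the opening at its end, in the units of the state.
- r.sense(): the state, without advancing time (a new reading comes with each control period).
- viewer.capture(name): name is "side" or "top"; returns a dict with "image" (400x640x3 uint8, red, green, blue), "fx", "fy", "cx", "cy" (pixels), "R" (3x3) and "t" (3): a world point X has camera coordinates R X + t. Camera axes: x right, y down, z forward; pixel columns grow to the right and rows downward; lengths in m; the calibration is good to about 2 mm. A picture is of the moment at which its call begins. There is no depth.
- job.finish_job(): hands the job in, once; it reports no verdict.
Trained networks look in a picture, given as the dict that the camera call returned (one of the last four; its "shot" number tells which), for a name from the list of things; names that differ only in an ending like _2 or _b are one class to them, and where a whole thing is asked for, a point or a joint stands for the part that bears it (a point fixed in the world has none). Each returns a list of dicts, best first, with "score" (0 to 1); they miss things now and then, are a little off and sometimes report something else, mostly with a low value. They report only what shows in the picture. A call takes as long as a camera call.
- spotter.find_in(name, picture): "uv" ([column, row] in pixels, amid what is visible of it).
- spotter.silhouettes(name, picture): "region" (400x640 bool, what is visible of it) and "uv" ([column, row] in pixels, amid what is visible of it).
The state is a dict: "time_s": time; "joints": joint angles; "joint_velocities": joint speeds; "effort": joint torques, N m; "tcp_pos": TCP position; "ee_rot": TCP orientation; "wrist_force": force on the tool from outside, world axes, zero at the start; "moment": the same for the moment, N m; "gripper_width": opening from 0.0 (shut) to 1.0 (fully open).
Only numpy, scipy, OpenCV 4.12 (cv2) and the standard library are available. Lean on these libraries where they do the work, as an engineer would, in place of code of your own. Each camera call takes 0.05 s, during which the arm holds its last target. There are 200 camera calls.

## Working session

There is one attempt and no reset: what is moved stays moved. The work goes in short steps, Python scripts to look and compute and a tool call to move; the robot and the scene stay as the last step left them, time stands still between calls to the robot, and variables do not carry over. Pictures are saved under pics/ and viewed, about 8 in all and at most 12, crops included, and the job is handed in when it is done.

Besides the shell and the picture viewer there is one more tool, called after ">>>" as name([rows], argument=value, ...), one row to a line, values as JSON. play_rows: Moves the arm, as the interface text tells. Its arguments: {"type":"object","properties":{"commands":{"type":"array"}},"required":["commands"]}

```bash
mkdir -p pics; ls; python3 - <<'E'
from station import r, viewer, job, spotter
import cv2, numpy as np
s=r.sense(); print(s['time_s'],s['tcp_pos'],s['ee_rot'],s['wrist_force'],s['gripper_width'])
for n in ['side','top']:
    p=viewer.capture(n); cv2.imwrite(f'pics/{n}0.png',p['image'][:,:,::-1])
    print(n,p['fx'],p['fy'],p['cx'],p['cy'],np.round(p['R'],4).tolist(),np.round(p['t'],4).tolist(),'cam',-np.array(p['R']).T@p['t'])
    for o in ['wheel','wheel_mark','dock','dock_arm','knob_mid','steel_weight','orange_pot','wax_block','lane_mouth','buffer_zone']:
        print(o,[(np.round(d['uv'],1).tolist(),round(d['score'],2)) for d in spotter.find_in(o,p)[:3]])
E
```

```text
pics
0.0 [ 0.19151532 -0.59423243  0.20554743] [[-8.09329928e-04 -3.06573759e-01  9.51846561e-01]
 [ 2.11394339e-03  9.51844221e-01  3.06574803e-01]
 [-9.99997438e-01  2.26026991e-03 -1.22276443e-04]] [-0.29574697  0.25417551  0.32053801] 0.9984100492207499
side 373.49144763915166 373.49144763915166 322.45107758664363 198.49790932642605 [[-0.8963, -0.4432, -0.0135], [-0.2516, 0.5335, -0.8075], [0.3651, -0.7204, -0.5897]] [0.5438, 0.1577, 0.7566] cam [0.2508453  0.70194279 0.58085468]
wheel [([307.0, 250.5], 0.97)]
wheel_mark [([305.4, 251.8], 0.56)]
dock [([364.4, 199.5], 0.83)]
dock_arm [([311.2, 196.0], 0.85)]
knob_mid [([309.4, 196.3], 0.55)]
steel_weight [([424.5, 202.4], 0.67)]
orange_pot [([340.9, 165.6], 0.83)]
wax_block [([257.8, 232.4], 0.74)]
lane_mouth []
buffer_zone [([356.6, 198.1], 0.89)]
top 445.96971046977706 445.96971046977706 310.5660255729779 199.08293635407253 [[-0.0099, -0.9997, -0.0228], [-0.9937, 0.0123, -0.111], [0.1112, 0.0215, -0.9936]] [0.089, 0.5565, 1.078] cam [0.43405083 0.05888223 1.13484119]
wheel [([256.0, 203.9], 0.71)]
wheel_mark [([257.7, 202.1], 0.84)]
dock [([350.7, 224.0], 0.86)]
dock_arm [([326.7, 179.5], 0.74), ([374.0, 282.4], 0.38)]
knob_mid [([331.6, 180.9], 0.61)]
steel_weight [([374.5, 283.1], 0.88)]
orange_pot [([395.7, 176.1], 0.9)]
wax_block [([268.4, 154.6], 0.67)]
lane_mouth []
buffer_zone [([355.8, 221.2], 0.91)]
```

```bash
python3 - <<'E'
import cv2
a=cv2.imread('pics/top0.png')[120:320,200:440]; cv2.imwrite('pics/top0c.png',cv2.resize(a,(720,600),interpolation=cv2.INTER_CUBIC))
a=cv2.imread('pics/side0.png')[120:300,220:460]; cv2.imwrite('pics/side0c.png',cv2.resize(a,(720,540),interpolation=cv2.INTER_CUBIC))
E
```

```text
(no output)
```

View pics/top0c.png

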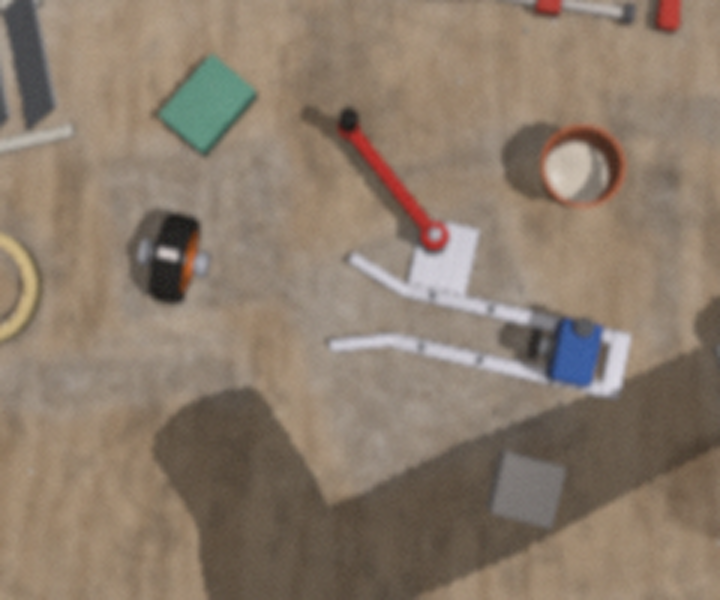

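View pics/side0c.png

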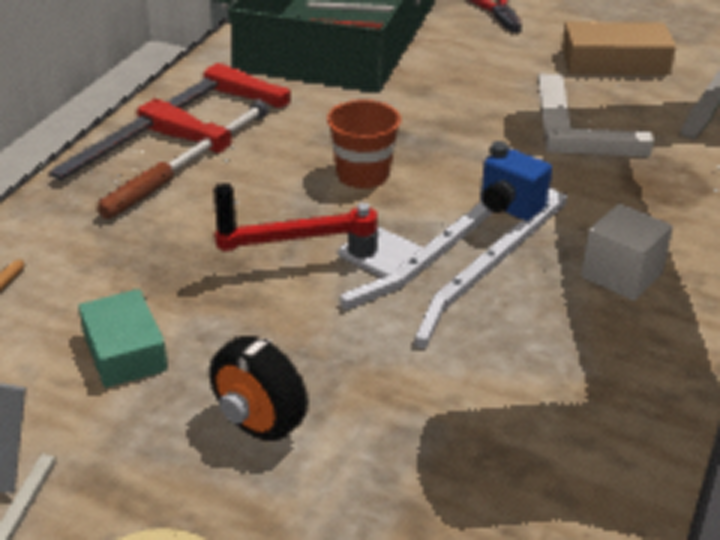

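Top view crop (3x, offset 200,120): wheel at about (175,258) with its axle left to right. The lane mouth is between (350,257) and (332,345), the pivot at (434,235), the knob at (348,120) and the blue stop at (575,352), with its buffer at about (535,345). The wheel needs a turn of about 90° before it can roll toward the image right (world -y).

```bash
cat > h.py <<'E'
from station import r, viewer, job, spotter
import cv2, numpy as np
def ray(p,uv):
    R=np.array(p['R']);c=-R.T@np.array(p['t'])
    d=R.T@np.array([(uv[0]-p['cx'])/p['fx'],(uv[1]-p['cy'])/p['fy'],1]); return c,d
def onz(p,uv,z):
    c,d=ray(p,uv); return c+d*(z-c[2])/d[2]
def tri(ps,uvs):
    A=np.zeros((3,3));b=np.zeros(3)
    for p,uv in zip(ps,uvs):
        c,d=ray(p,uv); d=d/np.linalg.norm(d); P=np.eye(3)-np.outer(d,d); A+=P;b+=P@c
    return np.linalg.solve(A,b)
def proj(p,X):
    q=np.array(p['R'])@np.array(X)+np.array(p['t']); return np.array([p['fx']*q[0]/q[2]+p['cx'],p['fy']*q[1]/q[2]+p['cy']])
def move(dx,yaw=0):  # print normalised row for world shift dx and rotation yaw(deg) about world z
    R=np.array(r.sense()['ee_rot']); s=R.T@np.array(dx)/.75; a=R.T@np.array([0,0,np.radians(yaw)])/np.pi
    print('t',np.round(s,4).tolist(),'a',np.round(a,4).tolist())
E
python3 - <<'E'
from h import *
T=viewer.capture('top');S=viewer.capture('side')
c=lambda u,v:((u+.5)/3+200-.5,(v+.5)/3+120-.5)
f=lambda u,v,z:np.round(onz(T,c(u,v),z)[:2],4)
print('axle ends',f(145,250,.038),f(203,263,.038),'wheel',f(175,258,.038))
m={}
for o in ['wheel','wheel_mark','knob_mid','steel_weight','orange_pot','wax_block','buffer_zone']:
    a=spotter.find_in(o,T);b=spotter.find_in(o,S)
    if a and b: print(o,np.round(tri([T,S],[a[0]['uv'],b[0]['uv']]),4))
print('pivot',f(434,235,.05),'knob top',f(348,118,.088))
print('flare ends',f(350,257,.012),f(332,345,.012),'bends',f(410,292,.012),f(400,340,.012),'screws up',f(433,295,.012),f(491,309,.012),'low',f(421,347,.012),f(480,360,.012))
print('stop top corners',[f(*q,.06) for q in [(568,322),(602,322),(600,385),(553,382)]],'buffer',f(532,345,.038))
E
```

```text
axle ends [0.549 0.238] [0.5376 0.1899] wheel [0.542  0.2131]
wheel [0.5397 0.2187 0.045 ]
wheel_mark [0.5468 0.2145 0.032 ]
knob_mid [0.6087 0.04   0.0385]
steel_weight [ 0.351  -0.0742  0.0231]
orange_pot [ 0.6112 -0.1181  0.05  ]
wax_block [0.6731 0.1912 0.013 ]
buffer_zone [ 0.504  -0.023   0.0286]
pivot [ 5.571e-01 -2.000e-04] knob top [0.6473 0.0685]
flare ends [0.5436 0.0688] [0.4698 0.0847] bends [0.5135 0.0187] [0.4734 0.0278] screws up [ 5.108e-01 -5.000e-04] [ 0.4985 -0.0488] low [0.4674 0.0103] [ 0.456  -0.0387]
stop top corners [array([ 0.4846, -0.1054]), array([ 0.4843, -0.1324]), array([ 0.4343, -0.1293]), array([ 0.4371, -0.0921])] buffer [ 0.4673 -0.079 ]
```

>>> play_rows([
  {"fingers": -1,"tx": 0.04,"ty": 0.881,"tz": 0.777,"ax": 0.173,"ay": 0,"az": 0},
  {"fingers": -1,"tx": 0.04,"ty": 0.881,"tz": 0.777,"ax": 0.173,"ay": 0,"az": 0},
  {"fingers": -1,"tx": 0.04,"ty": 0.881,"tz": 0.777,"ax": 0.173,"ay": 0,"az": 0},
  {"fingers": -1,"tx": 0.04,"ty": 0.881,"tz": 0.777,"ax": 0.173,"ay": 0,"az": 0},
  {"fingers": -1,"tx": 0.04,"ty": 0.881,"tz": 0.777,"ax": 0.173,"ay": 0,"az": 0},
])

```text
time_s: 2.32
tcp_pos: [0.2722, -0.4108, 0.2]
ee_rot: [[0.0, 0.235, 0.972], [-0.001, 0.972, -0.235], [-1.0, -0.0, 0.0]]
wrist_force: [1.5, 0.4, 0.6]
gripper_width: 1.001
```

```bash
cat >> h.py <<'E'
def goto(x,y,z,yaw):  # yaw of tool y
    s=r.sense();R=np.array(s['ee_rot']);p=np.array(s['tcp_pos']);c=np.degrees(np.arctan2(R[1,1],R[0,1]))
    print(round(s['time_s'],2),np.round(p,4),'yaw',round(c,2),'x',np.round(R[:,0],4),'F',np.round(s['wrist_force'],2),'J',np.round(s['joints'],1),'w',round(s['gripper_width']*87,1))
    from scipy.spatial.transform import Rotation as Q
    a=np.radians(yaw); G=np.array([[0,np.cos(a),np.sin(a)],[0,np.sin(a),-np.cos(a)],[-1,0,0]])
    print('t',np.round(R.T@(np.array([x,y,z])-p)/.75,4),'a',np.round(Q.from_matrix(R.T@G).as_rotvec()/np.pi,4))
E
python3 -c "
from h import *
goto(.5433,.214,.16,76.7)"
```

```text
2.32 [ 0.2722 -0.4108  0.2   ] yaw 76.39 x [ 3.e-04 -5.e-04 -1.e+00] F [1.47 0.38 0.56] J [-37.5   9.4 -18.2   0.  -62.3 -66.1] w 87.1
t [0.053  0.8947 0.1553] a [-0.0017  0.0001  0.0001]
```

>>> play_rows([
  {"fingers": -1,"tx": 0.053,"ty": 0.895,"tz": 0.155,"ax": 0,"ay": 0,"az": 0},
  {"fingers": -1,"tx": 0.053,"ty": 0.895,"tz": 0.155,"ax": 0,"ay": 0,"az": 0},
  {"fingers": -1,"tx": 0.053,"ty": 0.895,"tz": 0.155,"ax": 0,"ay": 0,"az": 0},
  {"fingers": -1,"tx": 0.053,"ty": 0.895,"tz": 0.155,"ax": 0,"ay": 0,"az": 0},
  {"fingers": -1,"tx": 0.053,"ty": 0.895,"tz": 0.155,"ax": 0,"ay": 0,"az": 0},
])

```text
time_s: 2.73
tcp_pos: [0.3538, -0.2189, 0.1882]
ee_rot: [[0.001, 0.23, 0.973], [-0.0, 0.973, -0.23], [-1.0, -0.0, 0.001]]
wrist_force: [0.0, 0.1, 0.9]
gripper_width: 1.001
```

>>> play_rows([
  {"fingers": -1,"tx": 0.03,"ty": 0.62,"tz": 0.107,"ax": 0,"ay": 0,"az": 0},
  {"fingers": -1,"tx": 0.03,"ty": 0.62,"tz": 0.107,"ax": 0,"ay": 0,"az": 0},
  {"fingers": -1,"tx": 0.03,"ty": 0.62,"tz": 0.107,"ax": 0,"ay": 0,"az": 0},
  {"fingers": -1,"tx": 0.03,"ty": 0.62,"tz": 0.107,"ax": 0,"ay": 0,"az": 0},
  {"fingers": -1,"tx": 0.03,"ty": 0.62,"tz": 0.107,"ax": 0,"ay": 0,"az": 0},
])

```text
time_s: 3.15
tcp_pos: [0.4354, -0.0271, 0.1784]
ee_rot: [[0.001, 0.229, 0.973], [0.0, 0.973, -0.229], [-1.0, 0.001, 0.001]]
wrist_force: [0.9, -1.1, -0.4]
gripper_width: 1.001
```

```bash
python3 -c "
from h import *
goto(.5433,.214,.16,76.7)"
```

```text
3.15 [ 0.4354 -0.0271  0.1784] yaw 76.76 x [ 1.4e-03  3.0e-04 -1.0e+00] F [ 0.93 -1.06 -0.37] J [  17.9    4.8  -27.1    0.   -58.  -121.2] w 87.1
t [0.0248 0.3458 0.0664] a [ 0.0004  0.0004 -0.0002]
```

>>> play_rows([
  {"fingers": -1,"tx": 0.02,"ty": 0.32,"tz": 0.06,"ax": 0,"ay": 0,"az": 0},
  {"fingers": -1,"tx": 0.02,"ty": 0.32,"tz": 0.06,"ax": 0,"ay": 0,"az": 0},
  {"fingers": -1,"tx": 0.02,"ty": 0.32,"tz": 0.06,"ax": 0,"ay": 0,"az": 0},
  {"fingers": -1,"tx": 0.02,"ty": 0.32,"tz": 0.06,"ax": 0,"ay": 0,"az": 0},
  {"fingers": -1,"tx": 0.02,"ty": 0.32,"tz": 0.06,"ax": 0,"ay": 0,"az": 0},
])

```text
time_s: 3.57
tcp_pos: [0.5197, 0.1631, 0.1653]
ee_rot: [[0.001, 0.229, 0.973], [0.0, 0.973, -0.229], [-1.0, 0.0, 0.001]]
wrist_force: [1.0, -0.5, 0.4]
gripper_width: 1.001
```

>>> play_rows([
  {"fingers": -1,"tx": 0,"ty": 0.14,"tz": 0.024,"ax": 0,"ay": 0,"az": 0},
  {"fingers": -1,"tx": 0,"ty": 0.14,"tz": 0.024,"ax": 0,"ay": 0,"az": 0},
  {"fingers": -1,"tx": 0,"ty": 0.14,"tz": 0.024,"ax": 0,"ay": 0,"az": 0},
])

```text
time_s: 3.82
tcp_pos: [0.5623, 0.2629, 0.1647]
ee_rot: [[0.001, 0.227, 0.974], [0.001, 0.974, -0.227], [-1.0, 0.001, 0.001]]
wrist_force: [0.4, -1.2, -0.2]
gripper_width: 1.002
```

```bash
python3 -c "
from h import *
goto(.5433,.214,.10,76.7)
S=viewer.capture('side')
for n in [(.549,.238,.038),(.5376,.19,.038),(.543,.214,.076),(.543,.214,.0)]: print(proj(S,n))
print([ (d['uv'],d['score']) for d in spotter.find_in('wheel',S)])
a=S['image'][150:330,200:440,::-1]; cv2.imwrite('pics/s1.png',cv2.resize(a,(720,540),interpolation=cv2.INTER_CUBIC))"
```

```text
3.82 [0.5623 0.2629 0.1647] yaw 76.86 x [ 1.4e-03  6.0e-04 -1.0e+00] F [ 0.43 -1.17 -0.16] J [  40.    23.3   -3.8    0.   -62.8 -143.1] w 87.2
t [ 0.0862 -0.0693 -0.01  ] a [ 0.0009  0.0004 -0.0003]
[295.87297701 255.19771712]
[311.7121914 242.323592 ]
[303.27574185 235.00316115]
[304.82711928 261.58777554]
[([303.6, 250.3], 0.78)]
```

View pics/s1.png

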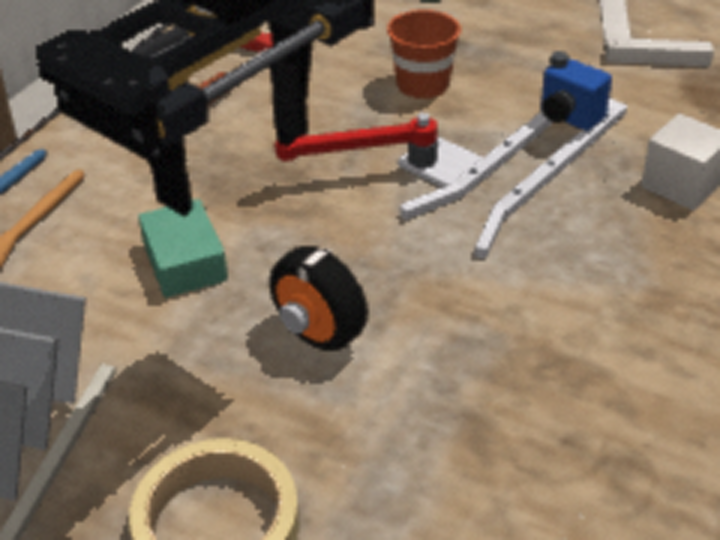

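>>> play_rows([
  {"fingers": -1,"tx": 0.06,"ty": -0.0697,"tz": -0.0116,"ax": 0,"ay": 0,"az": 0},
  {"fingers": -1,"tx": 0.06,"ty": -0.0697,"tz": -0.0116,"ax": 0,"ay": 0,"az": 0},
  {"fingers": -1,"tx": 0.06,"ty": -0.0697,"tz": -0.0116,"ax": 0,"ay": 0,"az": 0},
  {"fingers": -1,"tx": 0.06,"ty": -0.0697,"tz": -0.0116,"ax": 0,"ay": 0,"az": 0},
  {"fingers": -1,"tx": 0.06,"ty": -0.0697,"tz": -0.0116,"ax": 0,"ay": 0,"az": 0},
])

```text
time_s: 4.33
tcp_pos: [0.5411, 0.21, 0.1211]
ee_rot: [[0.002, 0.23, 0.973], [0.001, 0.973, -0.23], [-1.0, 0.001, 0.002]]
wrist_force: [-0.6, 0.8, 0.6]
gripper_width: 0.997
```

```bash
python3 -c "
from h import *
goto(.542,.214,.045,76.7)
S=viewer.capture('side')
a=S['image'][150:330,200:440,::-1]; cv2.imwrite('pics/s2.png',cv2.resize(a,(720,540),interpolation=cv2.INTER_CUBIC))
p=r.sense()['tcp_pos']; R=r.sense()['ee_rot']
for k in (-.0435,0,.0435):
  X=p+R[:,1]*k+R[:,0]*.019; print((proj(S,X)-[200,150])*3)"
```

```text
4.33 [0.5411 0.21   0.1211] yaw 76.71 x [ 1.8e-03  6.0e-04 -1.0e+00] F [-0.57  0.82  0.57] J [  37.2   22.   -12.9    0.   -55.  -140.5] w 86.7
t [ 0.1014  0.0054 -0.0002] a [ 0.0001  0.0005 -0.0003]
[355.03697692 190.83165402]
[312.75393234 222.68319893]
[267.29131064 256.9298988 ]
```

View pics/s2.png

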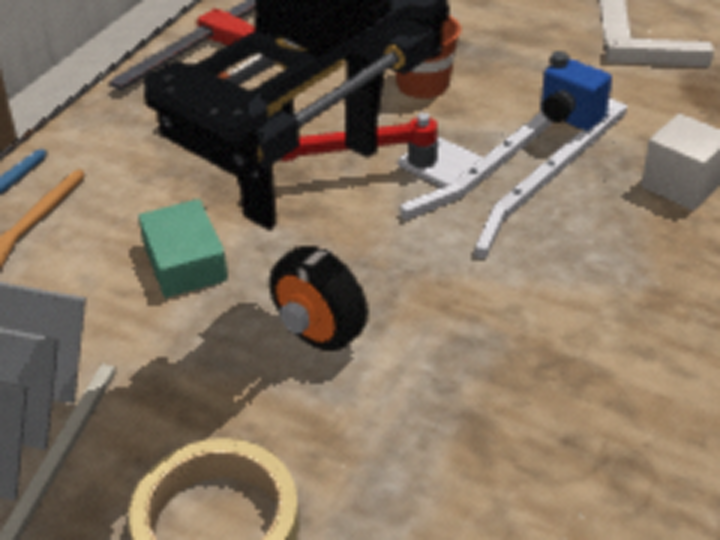

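```bash
python3 -c "
from h import *
S=viewer.capture('side');T=viewer.capture('top')
s=r.sense();p=s['tcp_pos'];R=s['ee_rot'];print(p)
for z in (.0,.019):
 for k in (-.0585,.0585):
  X=p+R[:,1]*k+R[:,0]*z; print(z,k,(proj(S,X)-[200,150])*3,(proj(T,X)-[200,120])*3)
p1=np.array([.5623,.2629,.1647])
for k in (-.0585,.0585):
  X=p1+R[:,1]*k+R[:,0]*.019; print('s1',(proj(S,X)-[200,150])*3)
a=S['image'][150:330,200:440,::-1];b=T['image'][120:320,200:440,::-1]
cv2.imwrite('pics/s3.png',np.vstack([cv2.resize(a,(400,300)),cv2.resize(b,(400,300))]))"
```

```text
[0.54124872 0.21079653 0.12121444]
0.0 -0.0585 [368.57273905 158.91149808] [236.20841791 264.10298546]
0.0 0.0585 [248.49887157 247.12740048] [ 87.73052926 230.9570505 ]
0.019 -0.0585 [368.85592834 180.813149  ] [238.4682539  266.27993602]
0.019 0.0585 [250.71614164 269.87485251] [ 92.66507501 233.72272269]
s1 [303.01386652 163.96422184]
s1 [167.46819406 258.74990558]
```

View pics/s3.png

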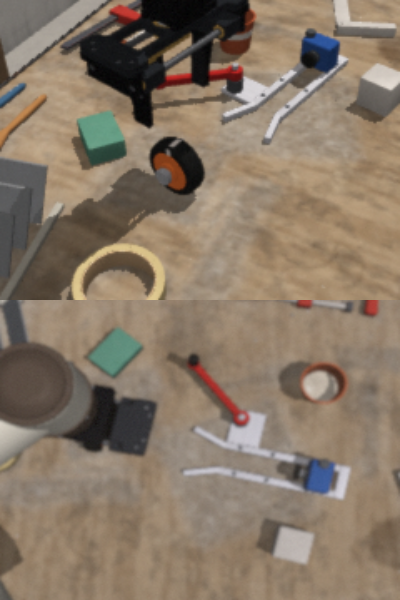

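>>> play_rows([
  {"fingers": -1,"tx": 0.03,"ty": 0.004,"tz": 0,"ax": 0,"ay": 0,"az": 0},
  {"fingers": -1,"tx": 0.06,"ty": 0.004,"tz": 0,"ax": 0,"ay": 0,"az": 0},
  {"fingers": -1,"tx": 0.075,"ty": 0.004,"tz": 0,"ax": 0,"ay": 0,"az": 0},
  {"fingers": -1,"tx": 0.075,"ty": 0.004,"tz": 0,"ax": 0,"ay": 0,"az": 0},
  {"fingers": -1,"tx": 0.075,"ty": 0.004,"tz": 0,"ax": 0,"ay": 0,"az": 0},
])

```text
time_s: 4.9
tcp_pos: [0.5414, 0.2134, 0.064]
ee_rot: [[0.0, 0.229, 0.973], [-0.0, 0.973, -0.229], [-1.0, -0.0, 0.0]]
wrist_force: [0.1, -0.2, 0.7]
gripper_width: 1.005
```

```bash
python3 -c "
from h import *
goto(.542,.214,.045,76.7)
S=viewer.capture('side')
a=S['image'][170:300,230:390,::-1]; cv2.imwrite('pics/s4.png',cv2.resize(a,(640,520),interpolation=cv2.INTER_CUBIC))
s=r.sense();p=s['tcp_pos'];R=s['ee_rot']
for z in (-.019,0,.019):
 for k in (-.0435,.0435): print(z,k,(proj(S,p+R[:,1]*k+R[:,0]*z)-[230,170])*4)"
```

```text
4.9 [0.5414 0.2134 0.064 ] yaw 76.76 x [ 2.e-04 -3.e-04 -1.e+00] F [ 0.07 -0.21  0.66] J [  37.5   25.9  -16.2    0.   -47.9 -140.7] w 87.4
t [0.0253 0.001  0.0006] a [0.0003 0.0001 0.0001]
-0.019 -0.0435 [350.40089186 205.44961558]
-0.019 0.0435 [234.70724367 294.95252532]
0 -0.0435 [351.09659974 233.192746  ]
0 0.0435 [237.2167288  323.36121352]
0.019 -0.0435 [351.77282762 260.15906136]
0.019 0.0435 [239.65088496 350.91713831]
```

View pics/s4.png

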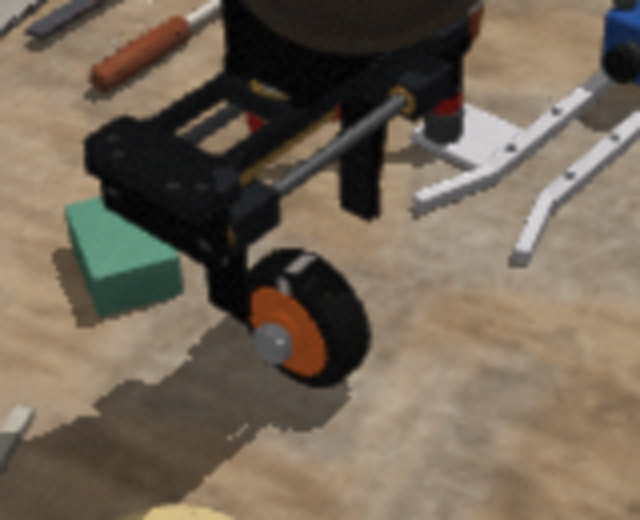

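```bash
python3 -c "
from h import *
T=viewer.capture('top')
R=r.sense()['ee_rot'];p=np.array([.54125,.2108,.1212])
for z in (-.051,-.08,-.11):
  print(z,[np.round(proj(T,p-R[:,1]*.095+R[:,0]*z+R[:,2]*w)) for w in (-.0375,0,.0375)])
a=T['image'][120:320,180:420,::-1]; cv2.imwrite('pics/t4.png',cv2.resize(a,(720,600),interpolation=cv2.INTER_CUBIC))
p=r.sense()['tcp_pos']
for z in (-.051,-.08,-.11):
  print(z,[np.round((proj(T,p-R[:,1]*.095+R[:,0]*z+R[:,2]*w)-[180,120])*3) for w in (-.0375,0,.0375)])
"
```

```text
-0.051 [array([289., 226.]), array([293., 210.]), array([297., 193.])]
-0.08 [array([288., 226.]), array([292., 208.]), array([296., 191.])]
-0.11 [array([287., 225.]), array([291., 207.]), array([295., 189.])]
-0.051 [array([328., 322.]), array([339., 274.]), array([350., 227.])]
-0.08 [array([326., 320.]), array([337., 271.]), array([348., 222.])]
-0.11 [array([323., 318.]), array([334., 267.]), array([346., 217.])]
```

View pics/t4.png

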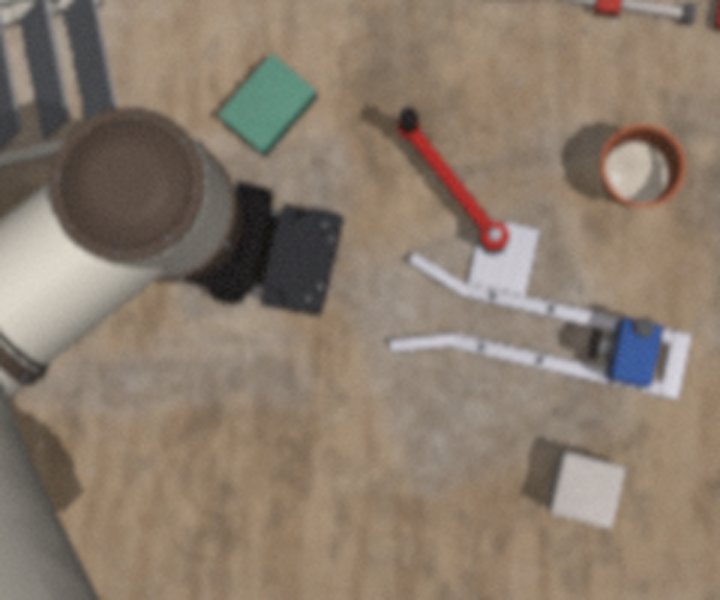

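>>> play_rows([
  {"fingers": -1,"tx": 0.015,"ty": 0.001,"tz": 0,"ax": 0,"ay": 0,"az": 0},
  {"fingers": -1,"tx": 0.025,"ty": 0.001,"tz": 0,"ax": 0,"ay": 0,"az": 0},
  {"fingers": -1,"tx": 0.025,"ty": 0.001,"tz": 0,"ax": 0,"ay": 0,"az": 0},
  {"fingers": 0.1,"tx": 0.025,"ty": 0.001,"tz": 0,"ax": 0,"ay": 0,"az": 0},
  {"fingers": 0.1,"tx": 0.025,"ty": 0.001,"tz": 0,"ax": 0,"ay": 0,"az": 0},
])

```text
time_s: 5.42
tcp_pos: [0.5413, 0.2137, 0.0451]
ee_rot: [[0.0, 0.229, 0.973], [-0.0, 0.973, -0.229], [-1.0, -0.0, 0.0]]
wrist_force: [-0.5, 0.7, 1.3]
gripper_width: 0.924
```

>>> play_rows([
  {"fingers": 0.1,"tx": 0,"ty": 0,"tz": 0,"ax": 0,"ay": 0,"az": 0},
  {"fingers": 0.1,"tx": 0,"ty": 0,"tz": 0,"ax": 0,"ay": 0,"az": 0},
  {"fingers": 0.1,"tx": 0,"ty": 0,"tz": 0,"ax": 0,"ay": 0,"az": 0},
])

```text
time_s: 5.67
tcp_pos: [0.5414, 0.2138, 0.0454]
ee_rot: [[0.0, 0.23, 0.973], [0.0, 0.973, -0.23], [-1.0, 0.0, 0.0]]
wrist_force: [-0.3, -0.1, 0.4]
gripper_width: 0.704
```

```bash
python3 -c "
from h import *
goto(.542,.214,.045,76.7)
S=viewer.capture('side')
a=S['image'][170:300,230:390,::-1]; cv2.imwrite('pics/s5.png',cv2.resize(a,(640,520),interpolation=cv2.INTER_CUBIC))"
```

```text
5.67 [0.5414 0.2138 0.0454] yaw 76.72 x [ 5.e-04  3.e-04 -1.e+00] F [-0.34 -0.13  0.38] J [  37.5   27.2  -17.2    0.   -45.5 -140.8] w 61.2
t [0.0005 0.0004 0.0007] a [ 0.0001  0.0001 -0.0001]
```

View pics/s5.png

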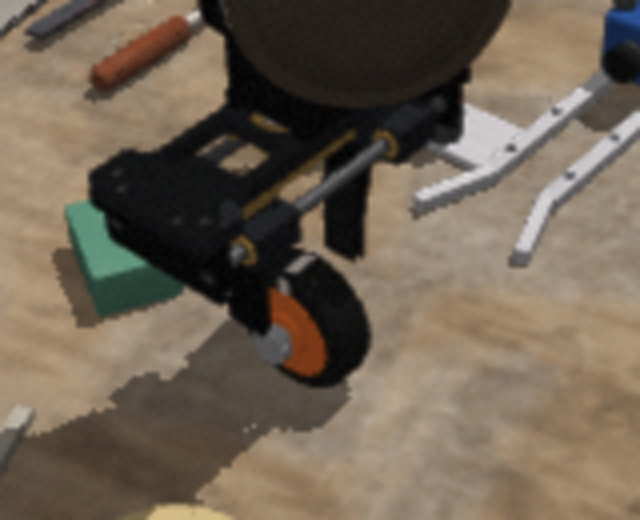

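>>> play_rows([
  {"fingers": 0.1,"tx": 0,"ty": 0,"tz": 0,"ax": 0,"ay": 0,"az": 0},
  {"fingers": 0.1,"tx": 0,"ty": 0,"tz": 0,"ax": 0,"ay": 0,"az": 0},
  {"fingers": 0.1,"tx": 0,"ty": 0,"tz": 0,"ax": 0,"ay": 0,"az": 0},
])

```text
time_s: 5.97
tcp_pos: [0.5412, 0.2137, 0.0452]
ee_rot: [[0.0, 0.23, 0.973], [0.0, 0.973, -0.23], [-1.0, 0.0, 0.0]]
wrist_force: [-0.9, -0.3, 0.7]
gripper_width: 0.48
```

The fingers closed past 56 mm without touching the axle. That agrees with the side view: the real tips are about 28 mm higher than nominal. I'll open, go lower while watching the force, and close again.

>>> play_rows([
  {"fingers": -0.9,"tx": 0,"ty": 0,"tz": 0,"ax": 0,"ay": 0,"az": 0},
  {"fingers": -0.9,"tx": 0,"ty": 0,"tz": 0,"ax": 0,"ay": 0,"az": 0},
  {"fingers": -0.9,"tx": 0,"ty": 0,"tz": 0,"ax": 0,"ay": 0,"az": 0},
  {"fingers": -0.9,"tx": 0,"ty": 0,"tz": 0,"ax": 0,"ay": 0,"az": 0},
  {"fingers": -0.9,"tx": 0,"ty": 0,"tz": 0,"ax": 0,"ay": 0,"az": 0},
])

```text
time_s: 6.38
tcp_pos: [0.5412, 0.2138, 0.0451]
ee_rot: [[0.0, 0.23, 0.973], [-0.0, 0.973, -0.23], [-1.0, 0.0, 0.0]]
wrist_force: [0.4, -0.4, 0.4]
gripper_width: 0.772
```

>>> play_rows([
  {"fingers": -0.9,"tx": 0,"ty": 0,"tz": 0,"ax": 0,"ay": 0,"az": 0},
  {"fingers": -0.9,"tx": 0.007,"ty": 0,"tz": 0,"ax": 0,"ay": 0,"az": 0},
  {"fingers": -0.9,"tx": 0.013,"ty": 0,"tz": 0,"ax": 0,"ay": 0,"az": 0},
  {"fingers": -0.9,"tx": 0.02,"ty": 0,"tz": 0,"ax": 0,"ay": 0,"az": 0},
  {"fingers": -0.9,"tx": 0.02,"ty": 0,"tz": 0,"ax": 0,"ay": 0,"az": 0},
])

```text
time_s: 6.8
tcp_pos: [0.5403, 0.2131, 0.0285]
ee_rot: [[-0.003, 0.23, 0.973], [-0.002, 0.973, -0.23], [-1.0, -0.002, -0.002]]
wrist_force: [0.3, -0.9, 0.0]
gripper_width: 0.944
```

>>> play_rows([
  {"fingers": -0.9,"tx": 0.004,"ty": 0,"tz": 0,"ax": 0,"ay": 0,"az": 0},
  {"fingers": -0.9,"tx": 0.008,"ty": 0,"tz": 0,"ax": 0,"ay": 0,"az": 0},
  {"fingers": -0.9,"tx": 0.012,"ty": 0,"tz": 0,"ax": 0,"ay": 0,"az": 0},
  {"fingers": -0.9,"tx": 0.012,"ty": 0,"tz": 0,"ax": 0,"ay": 0,"az": 0},
])

```text
time_s: 7.13
tcp_pos: [0.5408, 0.2135, 0.0204]
ee_rot: [[-0.001, 0.23, 0.973], [-0.001, 0.973, -0.23], [-1.0, -0.001, -0.001]]
wrist_force: [0.5, 0.0, 0.7]
gripper_width: 0.956
```

```bash
python3 -c "
from h import *
goto(.5414,.2138,.02,76.7)
S=viewer.capture('side')
a=S['image'][170:300,230:390,::-1]; cv2.imwrite('pics/s6.png',cv2.resize(a,(640,520),interpolation=cv2.INTER_CUBIC))"
```

```text
7.13 [0.5408 0.2135 0.0204] yaw 76.72 x [-1.1e-03 -7.0e-04 -1.0e+00] F [0.54 0.05 0.74] J [  37.5   29.1  -18.5   -0.   -42.5 -140.8] w 83.1
t [0.0005 0.0006 0.0007] a [ 0.0001 -0.0003  0.0003]
```

View pics/s6.png

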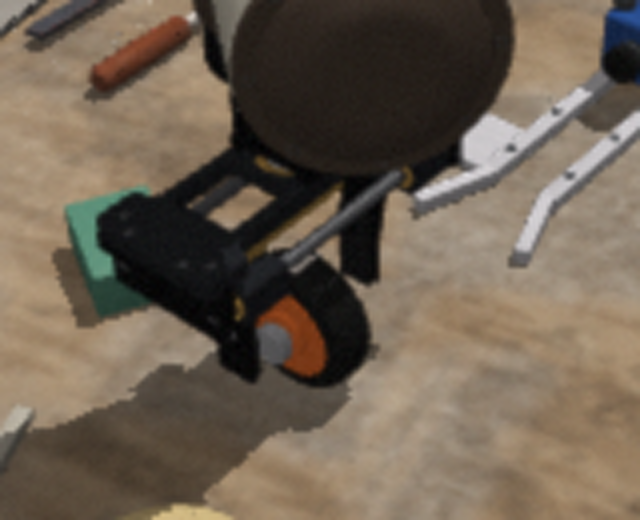

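>>> play_rows([
  {"fingers": -0.9,"tx": 0.004,"ty": 0,"tz": 0,"ax": 0,"ay": 0,"az": 0},
  {"fingers": -0.9,"tx": 0.008,"ty": 0,"tz": 0,"ax": 0,"ay": 0,"az": 0},
  {"fingers": 0.3,"tx": 0.008,"ty": 0,"tz": 0,"ax": 0,"ay": 0,"az": 0},
  {"fingers": 0.3,"tx": 0.008,"ty": 0,"tz": 0,"ax": 0,"ay": 0,"az": 0},
  {"fingers": 0.3,"tx": 0.008,"ty": 0,"tz": 0,"ax": 0,"ay": 0,"az": 0},
])

```text
time_s: 7.6
tcp_pos: [0.5413, 0.2138, 0.0152]
ee_rot: [[0.0, 0.229, 0.973], [0.0, 0.973, -0.229], [-1.0, 0.0, 0.0]]
wrist_force: [0.7, 0.0, -0.4]
gripper_width: 0.806
```

>>> play_rows([
  {"fingers": 0.3,"tx": 0,"ty": 0,"tz": 0,"ax": 0,"ay": 0,"az": 0},
  {"fingers": 0.3,"tx": 0,"ty": 0,"tz": 0,"ax": 0,"ay": 0,"az": 0},
  {"fingers": 0.3,"tx": 0,"ty": 0,"tz": 0,"ax": 0,"ay": 0,"az": 0},
  {"fingers": 0.3,"tx": 0,"ty": 0,"tz": 0,"ax": 0,"ay": 0,"az": 0},
])

```text
time_s: 7.93
tcp_pos: [0.5409, 0.2131, 0.0153]
ee_rot: [[-0.001, 0.23, 0.973], [-0.001, 0.973, -0.23], [-1.0, -0.001, -0.001]]
wrist_force: [-0.2, -2.6, 1.0]
gripper_width: 0.642
```

```bash
python3 -c "
from h import *
goto(.5408,.2135,.0145,166.4)"
```

```text
7.93 [0.5409 0.2131 0.0153] yaw 76.72 x [-8.e-04 -9.e-04 -1.e+00] F [-0.19 -2.63  1.04] J [  37.5   29.5  -18.7    0.   -41.8 -140.8] w 55.8
t [ 0.001   0.0004 -0.0003] a [-4.982e-01 -4.000e-04  1.000e-04]
```

>>> play_rows([
  {"fingers": 0.3,"tx": 0,"ty": 0,"tz": 0,"ax": -0.028,"ay": 0,"az": 0},
  {"fingers": 0.3,"tx": 0,"ty": 0,"tz": 0,"ax": -0.056,"ay": 0,"az": 0},
  {"fingers": 0.3,"tx": 0,"ty": 0,"tz": 0,"ax": -0.084,"ay": 0,"az": 0},
  {"fingers": 0.3,"tx": 0,"ty": 0,"tz": 0,"ax": -0.112,"ay": 0,"az": 0},
  {"fingers": 0.3,"tx": 0,"ty": 0,"tz": 0,"ax": -0.14,"ay": 0,"az": 0},
])

```text
time_s: 8.35
tcp_pos: [0.5417, 0.2141, 0.0153]
ee_rot: [[0.001, -0.211, 0.978], [0.001, 0.978, 0.211], [-1.0, 0.001, 0.001]]
wrist_force: [-0.7, -1.2, 1.1]
gripper_width: 0.642
```

>>> play_rows([
  {"fingers": 0.3,"tx": 0,"ty": 0,"tz": 0,"ax": -0.028,"ay": 0,"az": 0},
  {"fingers": 0.3,"tx": 0,"ty": 0,"tz": 0,"ax": -0.056,"ay": 0,"az": 0},
  {"fingers": 0.3,"tx": 0,"ty": 0,"tz": 0,"ax": -0.084,"ay": 0,"az": 0},
  {"fingers": 0.3,"tx": 0,"ty": 0,"tz": 0,"ax": -0.112,"ay": 0,"az": 0},
  {"fingers": 0.3,"tx": 0,"ty": 0,"tz": 0,"ax": -0.14,"ay": 0,"az": 0},
])

```text
time_s: 8.77
tcp_pos: [0.5417, 0.2143, 0.0153]
ee_rot: [[0.001, -0.607, 0.795], [0.001, 0.795, 0.607], [-1.0, 0.0, 0.002]]
wrist_force: [0.5, 2.2, 1.5]
gripper_width: 0.637
```

```bash
python3 -c "
from h import *
goto(.5409,.2131,.0153,166.4)"
```

```text
8.77 [0.5417 0.2143 0.0153] yaw 127.37 x [ 0.0012  0.0012 -1.    ] F [0.5  2.17 1.55] J [ 37.5  29.5 -18.7  -0.  -41.7 -90.1] w 55.4
t [ 0.     -0.0007 -0.0018] a [-2.168e-01  5.000e-04  1.000e-04]
```

>>> play_rows([
  {"fingers": 0.3,"tx": 0,"ty": 0,"tz": 0,"ax": -0.028,"ay": 0,"az": 0},
  {"fingers": 0.3,"tx": 0,"ty": 0,"tz": 0,"ax": -0.056,"ay": 0,"az": 0},
  {"fingers": 0.3,"tx": 0,"ty": 0,"tz": 0,"ax": -0.084,"ay": 0,"az": 0},
  {"fingers": 0.3,"tx": 0,"ty": 0,"tz": 0,"ax": -0.112,"ay": 0,"az": 0},
  {"fingers": 0.3,"tx": 0,"ty": 0,"tz": 0,"ax": -0.14,"ay": 0,"az": 0},
])

```text
time_s: 9.18
tcp_pos: [0.5416, 0.2143, 0.0153]
ee_rot: [[0.001, -0.888, 0.461], [0.001, 0.461, 0.888], [-1.0, -0.0, 0.001]]
wrist_force: [-0.3, 0.5, 0.9]
gripper_width: 0.64
```

>>> play_rows([
  {"fingers": 0.3,"tx": 0,"ty": 0,"tz": 0,"ax": -0.028,"ay": 0,"az": 0},
  {"fingers": 0.3,"tx": 0,"ty": 0,"tz": 0,"ax": -0.052,"ay": 0,"az": 0},
  {"fingers": 0.3,"tx": 0,"ty": 0,"tz": 0,"ax": -0.072,"ay": 0,"az": 0},
  {"fingers": 0.3,"tx": 0,"ty": 0,"tz": 0,"ax": -0.078,"ay": 0,"az": 0},
  {"fingers": 0.3,"tx": 0,"ty": 0,"tz": 0,"ax": -0.078,"ay": 0,"az": 0},
])

```text
time_s: 9.6
tcp_pos: [0.5415, 0.2141, 0.0153]
ee_rot: [[0.001, -0.972, 0.236], [0.001, 0.236, 0.972], [-1.0, -0.001, 0.001]]
wrist_force: [0.5, 0.5, 0.4]
gripper_width: 0.635
```

```bash
python3 -c "
from h import *
goto(.515,.115,.0153,166.4)
S=viewer.capture('side');T=viewer.capture('top')
c=lambda u,v:((u+.5)/3+200-.5,(v+.5)/3+120-.5)
for o in ['wheel']: print([ (d['uv'],d['score']) for d in spotter.find_in(o,S)])
X=np.array(r.sense()['tcp_pos']);X[2]=.038;print(proj(S,X))
np.save('S.npy',S['image'])
# side-view triangulation of dock marks: print predicted side crop pixels
O=np.array([.4913,.0158]);dx=np.array([-.236,-.972]);dy=np.array([.972,-.236])
for n,a,b,z in [('fl',-.064,.033,.012),('fr',-.064,-.033,.012),('s1l',.011,.022,.012),('s1r',.011,-.022,.012),('s2l',.061,.022,.012),('s2r',.061,-.022,.012),('pivot',0,.068,.05)]:
  print(n,np.round((proj(S,[*(O+a*dx+b*dy),z])-[220,120])*3,1))
"
```

```text
9.6 [0.5415 0.2141 0.0153] yaw 166.34 x [ 8.e-04  7.e-04 -1.e+00] F [0.54 0.48 0.41] J [ 37.5  29.5 -18.7  -0.  -41.7 -51.2] w 55.2
t [-1.000e-04  3.200e-03 -1.368e-01] a [-0.0004  0.0003  0.0002]
[([299.3, 253.7], 0.56)]
[304.70879234 248.87846666]
fl [344.7 298.1]
fr [412.  332.4]
s1l [410.8 259. ]
s1r [454.9 279.6]
s2l [444.8 231.6]
s2r [488.2 250.9]
pivot [359.8 207.8]
```

>>> play_rows([
  {"fingers": 0.3,"tx": 0,"ty": 0.0003,"tz": -0.012,"ax": 0,"ay": 0,"az": 0},
  {"fingers": 0.3,"tx": 0,"ty": 0.0006,"tz": -0.031,"ax": 0,"ay": 0,"az": 0},
  {"fingers": 0.3,"tx": 0,"ty": 0.0009,"tz": -0.05,"ax": 0,"ay": 0,"az": 0},
  {"fingers": 0.3,"tx": 0,"ty": 0.0012,"tz": -0.07,"ax": 0,"ay": 0,"az": 0},
  {"fingers": 0.3,"tx": 0,"ty": 0.0015,"tz": -0.09,"ax": 0,"ay": 0,"az": 0},
])

```text
time_s: 10.17
tcp_pos: [0.5241, 0.1465, 0.0153]
ee_rot: [[0.001, -0.972, 0.236], [0.0, 0.236, 0.972], [-1.0, -0.001, 0.0]]
wrist_force: [2.6, -1.4, 0.1]
gripper_width: 0.641
```

>>> play_rows([
  {"fingers": 0.3,"tx": 0,"ty": 0.0002,"tz": -0.02,"ax": 0,"ay": 0,"az": 0},
  {"fingers": 0.3,"tx": 0,"ty": 0.0005,"tz": -0.04,"ax": 0,"ay": 0,"az": 0},
  {"fingers": 0.3,"tx": 0,"ty": 0.0008,"tz": -0.06,"ax": 0,"ay": 0,"az": 0},
  {"fingers": 0.3,"tx": 0,"ty": 0.001,"tz": -0.08,"ax": 0,"ay": 0,"az": 0},
  {"fingers": 0.3,"tx": 0,"ty": 0.001,"tz": -0.1,"ax": 0,"ay": 0,"az": 0},
])

```text
time_s: 10.58
tcp_pos: [0.5056, 0.0743, 0.0153]
ee_rot: [[0.001, -0.972, 0.236], [0.0, 0.236, 0.972], [-1.0, -0.0, 0.0]]
wrist_force: [4.1, -0.4, 1.4]
gripper_width: 0.636
```

```bash
python3 -c "
from h import *
goto(.4936,.0255,.0153,166.4)
S=viewer.capture('side')
a=S['image'][170:270,280:410,::-1]; cv2.imwrite('pics/s7.png',cv2.resize(a,(780,600),interpolation=cv2.INTER_CUBIC))
p=np.array(r.sense()['tcp_pos']);R=r.sense()['ee_rot']
for k in (-.028,-.013,0,.013,.028):
  for z in (0,.038,.076): print(k,z,np.round((proj(S,[*(p+R[:,1]*k)[:2],z])-[280,170])*6))
"
```

```text
10.58 [0.5056 0.0743 0.0153] yaw 166.36 x [ 5.e-04  2.e-04 -1.e+00] F [ 4.13 -0.43  1.35] J [ 26.6  24.3 -28.9   0.  -36.8 -40.2] w 55.4
t [-0.      0.0002 -0.067 ] a [-0.0002  0.0001  0.0001]
-0.028 0 [350. 317.]
-0.028 0.038 [351. 243.]
-0.028 0.076 [352. 164.]
-0.013 0 [380. 332.]
-0.013 0.038 [382. 258.]
-0.013 0.076 [384. 179.]
0 0 [406. 346.]
0 0.038 [408. 271.]
0 0.076 [411. 192.]
0.013 0 [432. 359.]
0.013 0.038 [436. 284.]
0.013 0.076 [439. 205.]
0.028 0 [463. 375.]
0.028 0.038 [467. 300.]
0.028 0.076 [472. 220.]
```

View pics/s7.png

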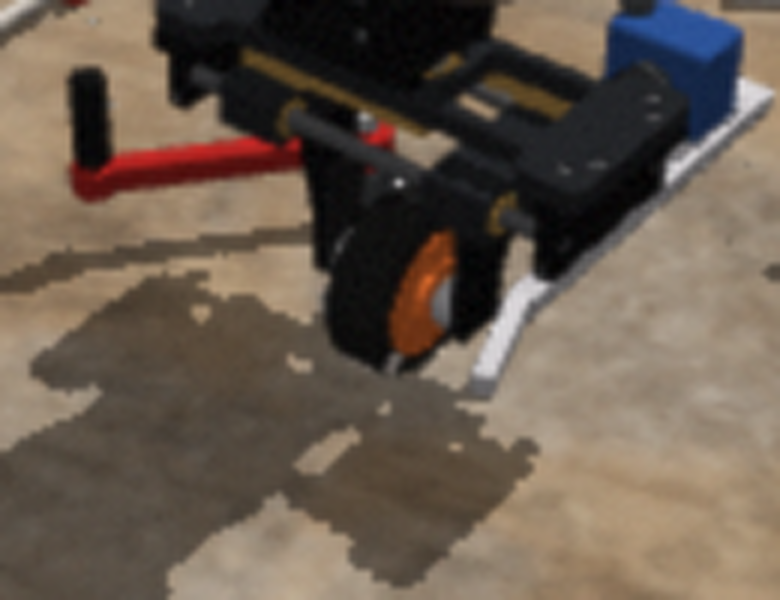

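>>> play_rows([
  {"fingers": 0.3,"tx": 0,"ty": 0,"tz": -0.014,"ax": 0,"ay": 0,"az": 0},
  {"fingers": 0.3,"tx": 0,"ty": 0,"tz": -0.028,"ax": 0,"ay": 0,"az": 0},
  {"fingers": 0.3,"tx": 0,"ty": 0,"tz": -0.042,"ax": 0,"ay": 0,"az": 0},
  {"fingers": 0.3,"tx": 0,"ty": 0,"tz": -0.056,"ax": 0,"ay": 0,"az": 0},
  {"fingers": 0.3,"tx": 0,"ty": 0,"tz": -0.067,"ax": 0,"ay": 0,"az": 0},
])

```text
time_s: 11.05
tcp_pos: [0.4934, 0.0257, 0.0152]
ee_rot: [[-0.001, -0.972, 0.236], [-0.0, 0.236, 0.972], [-1.0, 0.0, -0.0]]
wrist_force: [0.3, -0.4, 4.3]
gripper_width: 0.642
```

>>> play_rows([
  {"fingers": 0.3,"tx": 0,"ty": 0,"tz": -0.01,"ax": 0,"ay": 0,"az": 0},
  {"fingers": 0.3,"tx": 0,"ty": 0,"tz": -0.02,"ax": 0,"ay": 0,"az": 0},
  {"fingers": 0.3,"tx": 0,"ty": 0,"tz": -0.03,"ax": 0,"ay": 0,"az": 0},
  {"fingers": 0.3,"tx": 0,"ty": 0,"tz": -0.04,"ax": 0,"ay": 0,"az": 0},
  {"fingers": 0.3,"tx": 0,"ty": 0,"tz": -0.04,"ax": 0,"ay": 0,"az": 0},
])

```text
time_s: 11.47
tcp_pos: [0.4863, -0.0035, 0.0152]
ee_rot: [[-0.001, -0.972, 0.237], [-0.0, 0.237, 0.972], [-1.0, 0.001, -0.0]]
wrist_force: [-0.4, 0.3, 4.8]
gripper_width: 0.639
```

```bash
python3 -c "
from h import *
goto(.4913-.236*.05,.0158-.972*.05,.0153,166.4)
p=np.array(r.sense()['tcp_pos'])[:2]-[.4913,.0158]; print('s',p@[-.236,-.972],'lat',p@[.972,-.236])
F=r.sense()['wrist_force'][:2];print('F along',F@[-.236,-.972],'lat',F@[.972,-.236])
"
```

```text
11.47 [ 0.4863 -0.0035  0.0152] yaw 166.31 x [-7.e-04 -3.e-04 -1.e+00] F [-0.41  0.29  4.8 ] J [ 18.8  22.5 -32.3   0.  -35.2 -32.5] w 55.6
t [-0.0001 -0.0005 -0.04  ] a [-0.0005 -0.0001 -0.0002]
s 0.019998370904589773 lat -0.0003379308120775347
F along -0.18300176390848172 lat -0.46980098584582947
```

>>> play_rows([
  {"fingers": 0.3,"tx": 0,"ty": 0,"tz": -0.005,"ax": 0,"ay": 0,"az": 0},
  {"fingers": 0.3,"tx": 0,"ty": 0,"tz": -0.01,"ax": 0,"ay": 0,"az": 0},
  {"fingers": 0.3,"tx": 0,"ty": 0,"tz": -0.014,"ax": 0,"ay": 0,"az": 0},
  {"fingers": 0.3,"tx": 0,"ty": 0,"tz": -0.017,"ax": 0,"ay": 0,"az": 0},
  {"fingers": 0.3,"tx": 0,"ty": 0,"tz": -0.019,"ax": 0,"ay": 0,"az": 0},
])

```text
time_s: 11.88
tcp_pos: [0.4831, -0.0165, 0.0152]
ee_rot: [[-0.001, -0.972, 0.236], [-0.0, 0.236, 0.972], [-1.0, 0.001, -0.0]]
wrist_force: [-0.5, 0.8, 6.2]
gripper_width: 0.64
```

>>> play_rows([
  {"fingers": 0.3,"tx": 0,"ty": 0,"tz": -0.003,"ax": 0,"ay": 0,"az": 0},
  {"fingers": 0.3,"tx": 0,"ty": 0,"tz": -0.006,"ax": 0,"ay": 0,"az": 0},
  {"fingers": 0.3,"tx": 0,"ty": 0,"tz": -0.009,"ax": 0,"ay": 0,"az": 0},
  {"fingers": 0.3,"tx": 0,"ty": 0,"tz": -0.011,"ax": 0,"ay": 0,"az": 0},
  {"fingers": 0.3,"tx": 0,"ty": 0,"tz": -0.013,"ax": 0,"ay": 0,"az": 0},
])

```text
time_s: 12.3
tcp_pos: [0.4808, -0.0259, 0.0152]
ee_rot: [[-0.001, -0.972, 0.236], [-0.0, 0.236, 0.972], [-1.0, 0.001, -0.0]]
wrist_force: [-0.4, 0.1, 5.6]
gripper_width: 0.639
```

```bash
cat >> h.py <<'E'
def lane():
    s=r.sense();p=np.array(s['tcp_pos'])[:2]-[.4913,.0158];F=s['wrist_force']
    print(round(s['time_s'],2),'s',round(p@[-.236,-.972],4),'lat',round(p@[.972,-.236],4),'z',round(s['tcp_pos'][2],4),'F along',round(F[:2]@[-.236,-.972],2),'lat',round(F[:2]@[.972,-.236],2),'z',round(F[2],2),'w',round(s['gripper_width']*87,1))
E
python3 -c "
from h import *
lane()"
```

```text
12.3 s 0.043 lat -0.0004 z 0.0152 F along -0.04 lat -0.38 z 5.58 w 55.6
```

>>> play_rows([
  {"fingers": 0.3,"tx": 0,"ty": 0,"tz": -0.002,"ax": 0,"ay": 0,"az": 0},
  {"fingers": 0.3,"tx": 0,"ty": 0,"tz": -0.004,"ax": 0,"ay": 0,"az": 0},
  {"fingers": 0.3,"tx": 0,"ty": 0,"tz": -0.0055,"ax": 0,"ay": 0,"az": 0},
  {"fingers": 0.3,"tx": 0,"ty": 0,"tz": -0.0065,"ax": 0,"ay": 0,"az": 0},
])

```text
time_s: 12.63
tcp_pos: [0.4797, -0.0306, 0.0152]
ee_rot: [[-0.001, -0.972, 0.236], [-0.0, 0.236, 0.972], [-1.0, 0.001, -0.0]]
wrist_force: [-0.6, 0.0, 4.9]
gripper_width: 0.637
```

>>> play_rows([
  {"fingers": 0.3,"tx": 0,"ty": 0,"tz": -0.001,"ax": 0,"ay": 0,"az": 0},
  {"fingers": 0.3,"tx": 0,"ty": 0,"tz": -0.002,"ax": 0,"ay": 0,"az": 0},
  {"fingers": 0.3,"tx": 0,"ty": 0,"tz": -0.003,"ax": 0,"ay": 0,"az": 0},
  {"fingers": 0.3,"tx": 0,"ty": 0,"tz": -0.003,"ax": 0,"ay": 0,"az": 0},
])

```text
time_s: 12.97
tcp_pos: [0.4791, -0.0328, 0.0152]
ee_rot: [[-0.001, -0.972, 0.236], [-0.0, 0.236, 0.972], [-1.0, 0.001, -0.0]]
wrist_force: [-0.5, 0.6, 4.7]
gripper_width: 0.641
```

```bash
python3 -c "
from h import *
lane()"
```

```text
12.97 s 0.0501 lat -0.0004 z 0.0152 F along -0.46 lat -0.67 z 4.74 w 55.8
```

>>> play_rows([
  {"fingers": 0.3,"tx": 0,"ty": 0,"tz": -0.001,"ax": 0,"ay": 0,"az": 0},
  {"fingers": 0.3,"tx": 0,"ty": 0,"tz": -0.002,"ax": 0,"ay": 0,"az": 0},
  {"fingers": 0.3,"tx": 0,"ty": 0,"tz": -0.003,"ax": 0,"ay": 0,"az": 0},
  {"fingers": 0.3,"tx": 0,"ty": 0,"tz": -0.003,"ax": 0,"ay": 0,"az": 0},
])

```text
time_s: 13.3
tcp_pos: [0.4786, -0.035, 0.0152]
ee_rot: [[-0.001, -0.972, 0.236], [-0.0, 0.236, 0.972], [-1.0, 0.001, -0.0]]
wrist_force: [-0.8, -0.4, 5.2]
gripper_width: 0.639
```

>>> play_rows([
  {"fingers": 0.3,"tx": 0,"ty": 0,"tz": -0.001,"ax": 0,"ay": 0,"az": 0},
  {"fingers": 0.3,"tx": 0,"ty": 0,"tz": -0.002,"ax": 0,"ay": 0,"az": 0},
  {"fingers": 0.3,"tx": 0,"ty": 0,"tz": -0.003,"ax": 0,"ay": 0,"az": 0},
  {"fingers": 0.3,"tx": 0,"ty": 0,"tz": -0.003,"ax": 0,"ay": 0,"az": 0},
])

```text
time_s: 13.63
tcp_pos: [0.478, -0.0372, 0.0152]
ee_rot: [[-0.001, -0.972, 0.236], [-0.0, 0.236, 0.972], [-1.0, 0.001, -0.0]]
wrist_force: [-0.8, -0.2, 5.0]
gripper_width: 0.639
```

>>> play_rows([
  {"fingers": 0.3,"tx": 0,"ty": 0,"tz": -0.001,"ax": 0,"ay": 0,"az": 0},
  {"fingers": 0.3,"tx": 0,"ty": 0,"tz": -0.002,"ax": 0,"ay": 0,"az": 0},
  {"fingers": 0.3,"tx": 0,"ty": 0,"tz": -0.002,"ax": 0,"ay": 0,"az": 0},
])

```text
time_s: 13.88
tcp_pos: [0.4777, -0.0386, 0.0152]
ee_rot: [[-0.001, -0.972, 0.236], [-0.0, 0.236, 0.972], [-1.0, 0.001, -0.0]]
wrist_force: [-0.3, -0.2, 5.5]
gripper_width: 0.642
```

>>> play_rows([
  {"fingers": 0.3,"tx": 0,"ty": 0,"tz": -0.001,"ax": 0,"ay": 0,"az": 0},
  {"fingers": 0.3,"tx": 0,"ty": 0,"tz": -0.002,"ax": 0,"ay": 0,"az": 0},
  {"fingers": 0.3,"tx": 0,"ty": 0,"tz": -0.002,"ax": 0,"ay": 0,"az": 0},
])

```text
time_s: 14.13
tcp_pos: [0.4773, -0.0401, 0.0152]
ee_rot: [[-0.001, -0.972, 0.236], [-0.0, 0.236, 0.972], [-1.0, 0.001, -0.0]]
wrist_force: [-0.0, 0.5, 5.1]
gripper_width: 0.638
```

>>> play_rows([
  {"fingers": 0.3,"tx": 0,"ty": 0,"tz": -0.001,"ax": 0,"ay": 0,"az": 0},
  {"fingers": 0.3,"tx": 0,"ty": 0,"tz": -0.002,"ax": 0,"ay": 0,"az": 0},
  {"fingers": 0.3,"tx": 0,"ty": 0,"tz": -0.002,"ax": 0,"ay": 0,"az": 0},
])

```text
time_s: 14.38
tcp_pos: [0.4771, -0.0412, 0.0152]
ee_rot: [[-0.001, -0.972, 0.236], [0.0, 0.236, 0.972], [-1.0, 0.001, 0.0]]
wrist_force: [-1.0, 0.5, 5.8]
gripper_width: 0.639
```

>>> play_rows([
  {"fingers": 0.3,"tx": 0,"ty": 0,"tz": -0.001,"ax": 0,"ay": 0,"az": 0},
  {"fingers": 0.3,"tx": 0,"ty": 0,"tz": -0.002,"ax": 0,"ay": 0,"az": 0},
  {"fingers": 0.3,"tx": 0,"ty": 0,"tz": -0.002,"ax": 0,"ay": 0,"az": 0},
])

```text
time_s: 14.63
tcp_pos: [0.477, -0.0418, 0.0152]
ee_rot: [[0.0, -0.972, 0.236], [0.001, 0.236, 0.972], [-1.0, 0.0, 0.001]]
wrist_force: [-1.2, 6.1, 5.0]
gripper_width: 0.643
```

>>> play_rows([
  {"fingers": 0.3,"tx": 0,"ty": 0,"tz": 0.001,"ax": 0,"ay": 0,"az": 0},
  {"fingers": 0.3,"tx": 0,"ty": 0,"tz": 0.0022,"ax": 0,"ay": 0,"az": 0},
  {"fingers": 0.3,"tx": 0,"ty": 0,"tz": 0.0022,"ax": 0,"ay": 0,"az": 0},
  {"fingers": 0.3,"tx": 0,"ty": 0,"tz": 0.0022,"ax": 0,"ay": 0,"az": 0},
])

```text
time_s: 14.97
tcp_pos: [0.4771, -0.0411, 0.0152]
ee_rot: [[-0.001, -0.972, 0.235], [0.0, 0.235, 0.972], [-1.0, 0.001, -0.0]]
wrist_force: [-0.4, 0.8, 5.9]
gripper_width: 0.643
```

```bash
python3 -c "
from h import *
for i in range(4):
  lane(); viewer.capture('top')"
```

```text
14.97 s 0.0586 lat -0.0004 z 0.0152 F along -0.68 lat -0.55 z 5.9 w 56.0
15.02 s 0.0586 lat -0.0004 z 0.0152 F along -1.73 lat -0.11 z 6.0 w 55.7
15.07 s 0.0586 lat -0.0003 z 0.0152 F along -1.59 lat -0.6 z 5.35 w 55.4
15.12 s 0.0586 lat -0.0004 z 0.0152 F along -0.7 lat -0.84 z 7.05 w 55.6
```

>>> play_rows([
  {"fingers": 0.3,"tx": 0,"ty": 0,"tz": 0.0003,"ax": 0,"ay": 0,"az": 0},
  {"fingers": 0.3,"tx": 0,"ty": 0,"tz": 0.0003,"ax": 0,"ay": 0,"az": 0},
  {"fingers": -0.7,"tx": 0,"ty": 0,"tz": 0.0003,"ax": 0,"ay": 0,"az": 0},
  {"fingers": -0.7,"tx": 0,"ty": 0,"tz": 0.0003,"ax": 0,"ay": 0,"az": 0},
  {"fingers": -0.7,"tx": 0,"ty": 0,"tz": 0.0003,"ax": 0,"ay": 0,"az": 0},
])

```text
time_s: 15.58
tcp_pos: [0.4765, -0.0411, 0.0145]
ee_rot: [[-0.002, -0.972, 0.236], [-0.0, 0.236, 0.972], [-1.0, 0.002, -0.001]]
wrist_force: [-0.1, 0.4, 0.4]
gripper_width: 0.784
```

>>> play_rows([
  {"fingers": -0.7,"tx": 0,"ty": 0,"tz": 0,"ax": 0,"ay": 0,"az": 0},
  {"fingers": -0.7,"tx": 0,"ty": 0,"tz": 0,"ax": 0,"ay": 0,"az": 0},
])

```text
time_s: 15.75
tcp_pos: [0.477, -0.041, 0.0147]
ee_rot: [[-0.001, -0.972, 0.236], [-0.0, 0.236, 0.972], [-1.0, 0.001, -0.0]]
wrist_force: [-0.1, 0.5, 0.0]
gripper_width: 0.836
```

```bash
python3 -c "
from h import *
lane()
S=viewer.capture('side')
print([ (d['uv'],d['score']) for d in spotter.find_in('wheel',S)])"
```

```text
15.75 s 0.0586 lat -0.0005 z 0.0147 F along -0.46 lat -0.26 z 0.02 w 72.8
[([374.2, 192.1], 0.68)]
```

>>> play_rows([
  {"fingers": -0.7,"tx": -0.02,"ty": 0,"tz": 0,"ax": 0,"ay": 0,"az": 0},
  {"fingers": -0.7,"tx": -0.05,"ty": 0,"tz": 0,"ax": 0,"ay": 0,"az": 0},
  {"fingers": -0.7,"tx": -0.09,"ty": 0,"tz": 0,"ax": 0,"ay": 0,"az": 0},
  {"fingers": -0.3,"tx": -0.13,"ty": 0,"tz": 0,"ax": 0,"ay": 0,"az": 0},
  {"fingers": 0.31,"tx": -0.15,"ty": 0,"tz": 0,"ax": 0,"ay": 0,"az": 0},
])

```text
time_s: 16.27
tcp_pos: [0.4792, -0.0408, 0.1311]
ee_rot: [[0.005, -0.972, 0.235], [0.0, 0.235, 0.972], [-1.0, -0.005, 0.002]]
wrist_force: [0.9, 0.1, -0.2]
gripper_width: 0.767
```

```bash
python3 -c "
from h import *
S=viewer.capture('side');T=viewer.capture('top')
c=lambda u,v:((u+.5)/3+200-.5,(v+.5)/3+120-.5)
d=lambda u,v:((u+.5)/3+220-.5,(v+.5)/3+120-.5)
k=tri([T,S],[c(348,118),d(224,187)]);print('knob top',k)
print('side at .088',onz(S,d(224,187),.088),'top',onz(T,c(348,118),.088))
print('pivot tri',tri([T,S],[c(434,235),d(363,208)]))
print([ (q['uv'],q['score']) for q in spotter.find_in('wheel',S)])
goto(.6473,.0685,.14,127)
"
```

```text
knob top [0.64696131 0.06828568 0.08770788]
side at .088 [0.64628131 0.06858649 0.088     ] top [0.64729988 0.06846038 0.088     ]
pivot tri [ 5.56297018e-01 -3.74916528e-04  5.11240540e-02]
[([373.4, 191.9], 0.95)]
16.42 [ 0.4781 -0.0407  0.1288] yaw 166.36 x [ 0.0031  0.001  -1.    ] F [ 0.26 -0.14 -0.44] J [ 14.6  12.3 -26.   -0.  -51.5 -28.2] w 56.3
t [-0.0141 -0.1849  0.1947] a [0.2186 0.0008 0.0007]
```

>>> play_rows([
  {"fingers": 0.31,"tx": -0.01,"ty": -0.037,"tz": 0.039,"ax": 0.03,"ay": 0,"az": 0},
  {"fingers": 0.31,"tx": -0.01,"ty": -0.074,"tz": 0.078,"ax": 0.07,"ay": 0,"az": 0},
  {"fingers": 0.31,"tx": -0.01,"ty": -0.111,"tz": 0.117,"ax": 0.11,"ay": 0,"az": 0},
  {"fingers": 0.31,"tx": -0.01,"ty": -0.148,"tz": 0.156,"ax": 0.145,"ay": 0,"az": 0},
  {"fingers": 0.31,"tx": -0.01,"ty": -0.185,"tz": 0.195,"ax": 0.18,"ay": 0,"az": 0},
])

```text
time_s: 16.83
tcp_pos: [0.6471, 0.0693, 0.1329]
ee_rot: [[-0.004, -0.69, 0.724], [-0.001, 0.724, 0.69], [-1.0, 0.002, -0.003]]
wrist_force: [1.5, -0.3, 0.6]
gripper_width: 0.361
```

>>> play_rows([
  {"fingers": 0.31,"tx": 0,"ty": 0,"tz": 0,"ax": 0.039,"ay": 0,"az": 0},
  {"fingers": 0.31,"tx": 0,"ty": 0,"tz": 0,"ax": 0.039,"ay": 0,"az": 0},
  {"fingers": 0.31,"tx": 0,"ty": 0,"tz": 0,"ax": 0.039,"ay": 0,"az": 0},
])

```text
time_s: 17.08
tcp_pos: [0.6455, 0.0683, 0.1326]
ee_rot: [[-0.005, -0.603, 0.797], [-0.001, 0.797, 0.603], [-1.0, 0.002, -0.004]]
wrist_force: [-0.3, -0.1, -0.3]
gripper_width: 0.346
```

```bash
python3 -c "
from h import *
goto(.647,.0685,.043,127)
T=viewer.capture('top');S=viewer.capture('side')
print([ (q['uv'],q['score']) for q in spotter.find_in('wheel',S)],[ (q['uv'],q['score']) for q in spotter.find_in('wheel',T)])
X=[.4913-.236*.0536,.0158-.972*.0536,.038]; print(proj(S,X),proj(T,X))
"
```

```text
17.08 [0.6455 0.0683 0.1326] yaw 127.12 x [-0.0046 -0.0011 -1.    ] F [-0.26 -0.11 -0.26] J [ 20.3  27.7  -1.5  -0.  -61.1 -73.1] w 30.1
t [ 0.1195 -0.0012  0.0023] a [ 0.0007 -0.0014 -0.0006]
[([376.6, 193.4], 0.76)] [([359.7, 230.3], 0.88)]
[374.49873847 193.3990156 ] [359.41910011 230.19130409]
```

>>> play_rows([
  {"fingers": 0.31,"tx": 0.03,"ty": -0.0012,"tz": 0.0023,"ax": 0,"ay": -0.001,"az": 0},
  {"fingers": 0.31,"tx": 0.05,"ty": -0.0012,"tz": 0.0023,"ax": 0,"ay": -0.001,"az": 0},
  {"fingers": 0.31,"tx": 0.06,"ty": -0.0012,"tz": 0.0023,"ax": 0,"ay": -0.001,"az": 0},
  {"fingers": 0.31,"tx": 0.07,"ty": -0.0012,"tz": 0.0023,"ax": 0,"ay": -0.001,"az": 0},
  {"fingers": 0.31,"tx": 0.08,"ty": -0.0012,"tz": 0.0023,"ax": 0,"ay": -0.001,"az": 0},
])

```text
time_s: 17.7
tcp_pos: [0.649, 0.0686, 0.0755]
ee_rot: [[0.004, -0.601, 0.799], [0.002, 0.799, 0.601], [-1.0, -0.001, 0.004]]
wrist_force: [-0.3, -0.0, 1.0]
gripper_width: 0.342
```

```bash
python3 -c "
from h import *
goto(.647,.0685,.043,127)
S=viewer.capture('side')
a=S['image'][120:250,230:400,::-1]; cv2.imwrite('pics/s8.png',cv2.resize(a,(680,520),interpolation=cv2.INTER_CUBIC))
"
```

```text
17.7 [0.649  0.0686 0.0755] yaw 126.97 x [ 0.0039  0.002  -1.    ] F [-0.29 -0.05  0.98] J [ 20.2  30.9  -5.   -0.  -53.8 -73.2] w 29.8
t [ 0.0433  0.0015 -0.0024] a [-0.0002  0.0014  0.0002]
```

View pics/s8.png

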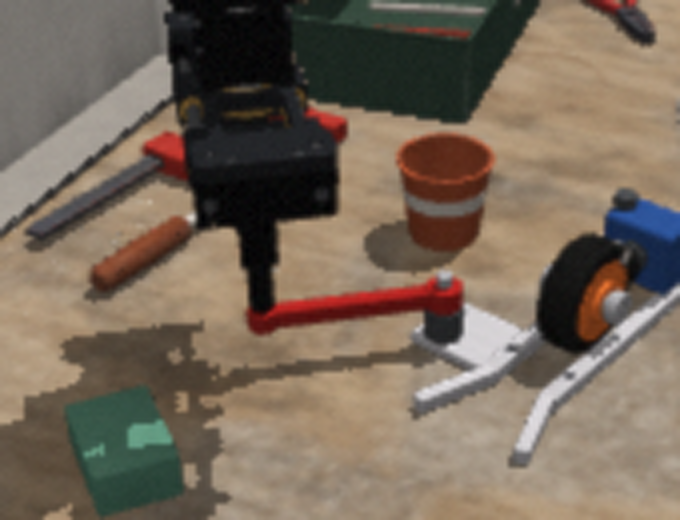

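The wheel sits upright in the lane at the buffer, around (585,295), and the fingers are directly above the knob at (262,290). I'll lower onto the knob.

>>> play_rows([
  {"fingers": 0.31,"tx": 0.01,"ty": 0.0015,"tz": -0.0024,"ax": 0,"ay": 0.001,"az": 0},
  {"fingers": 0.31,"tx": 0.02,"ty": 0.0015,"tz": -0.0024,"ax": 0,"ay": 0.001,"az": 0},
  {"fingers": 0.31,"tx": 0.03,"ty": 0.0015,"tz": -0.0024,"ax": 0,"ay": 0.001,"az": 0},
  {"fingers": 0.31,"tx": 0.04,"ty": 0.0015,"tz": -0.0024,"ax": 0,"ay": 0.001,"az": 0},
  {"fingers": 0.31,"tx": 0.043,"ty": 0.0015,"tz": -0.0024,"ax": 0,"ay": 0.001,"az": 0},
])

```text
time_s: 18.17
tcp_pos: [0.6458, 0.0685, 0.0411]
ee_rot: [[-0.002, -0.601, 0.799], [-0.001, 0.799, 0.601], [-1.0, 0.001, -0.002]]
wrist_force: [0.2, -0.7, -0.5]
gripper_width: 0.342
```

```bash
cat >> h.py <<'E'
PV=np.array([.5565,-.0003])
def arc(th,n=5,lead=.007,rad=.115,z=.043):  # rows: tool at arm angle th (deg), TCP ahead of the knob tangentially
    s=r.sense();R=np.array(s['ee_rot']);p=np.array(s['tcp_pos'])
    from scipy.spatial.transform import Rotation as Q
    for t in np.atleast_1d(th):
        a=np.radians(t); u=np.array([np.cos(a),np.sin(a)]);v=np.array([-u[1],u[0]])
        g=np.append(PV+rad*u+lead*v,z); b=a+np.pi/2
        G=np.array([[0,np.cos(b),np.sin(b)],[0,np.sin(b),-np.cos(b)],[-1,0,0]])
        print(t,'t',np.round(R.T@(g-p)/.75,4),'a',np.round(Q.from_matrix(R.T@G).as_rotvec()/np.pi,4))
def st():
    s=r.sense();p=np.array(s['tcp_pos']);q=p[:2]-PV;y=np.array(s['ee_rot'])[:,1];F=np.array(s['wrist_force'])
    u=q/np.linalg.norm(q);v=np.array([-u[1],u[0]])
    print(round(s['time_s'],2),'tcp ang',round(np.degrees(np.arctan2(q[1],q[0]))%360,2),'rad',round(np.linalg.norm(q),4),'yaw',round(np.degrees(np.arctan2(y[1],y[0]))%360,1),'z',round(p[2],4),'Ftan',round(F[:2]@v,2),'Frad',round(F[:2]@u,2),'Fz',round(F[2],2),'w',round(s['gripper_width']*87,1),'J',np.round(s['joints'],0))
E
python3 -c "
from h import *
st(); arc([44,50,56,62,68],lead=.007)"
```

```text
18.17 tcp ang 37.61 rad 0.1128 yaw 126.9 z 0.0411 Ftan -0.62 Frad -0.27 Fz -0.46 w 29.8 J [ 20.  33.  -7.  -0. -50. -73.]
44 t [-0.0024  0.0264  0.0007] a [-0.0393 -0.0007 -0.0004]
50 t [-0.0024  0.042  -0.0031] a [-0.0726 -0.0007 -0.0004]
56 t [-0.0024  0.0571 -0.0085] a [-0.1059 -0.0007 -0.0004]
62 t [-0.0024  0.0716 -0.0154] a [-0.1393 -0.0006 -0.0005]
68 t [-0.0023  0.0853 -0.0238] a [-0.1726 -0.0006 -0.0005]
```

>>> play_rows([
  {"fingers": 0.31,"tx": -0.001,"ty": 0.026,"tz": 0.0007,"ax": -0.039,"ay": 0,"az": 0},
  {"fingers": 0.31,"tx": -0.001,"ty": 0.042,"tz": -0.003,"ax": -0.073,"ay": 0,"az": 0},
  {"fingers": 0.31,"tx": -0.001,"ty": 0.057,"tz": -0.0085,"ax": -0.106,"ay": 0,"az": 0},
  {"fingers": 0.31,"tx": -0.001,"ty": 0.0716,"tz": -0.0154,"ax": -0.139,"ay": 0,"az": 0},
  {"fingers": 0.31,"tx": -0.001,"ty": 0.0853,"tz": -0.0238,"ax": -0.1726,"ay": 0,"az": 0},
])

```text
time_s: 18.58
tcp_pos: [0.5944, 0.1086, 0.0431]
ee_rot: [[0.001, -0.929, 0.369], [-0.001, 0.369, 0.929], [-1.0, -0.001, -0.0]]
wrist_force: [3.0, -3.8, -3.0]
gripper_width: 0.347
```

```bash
python3 -c "
from h import *
st(); arc([74,80,86,92,98],lead=.007)"
```

```text
18.58 tcp ang 70.8 rad 0.1153 yaw 158.3 z 0.0431 Ftan -4.12 Frad -2.56 Fz -2.99 w 30.1 J [ 26.  29. -14.   0. -47. -47.]
74 t [ 0.0002  0.0178 -0.002 ] a [-0.0316 -0.0002  0.0004]
80 t [ 0.0001  0.0335 -0.0054] a [-0.0649 -0.0002  0.0004]
86 t [ 0.0001  0.0488 -0.0104] a [-0.0982 -0.0002  0.0004]
92 t [ 0.0001  0.0635 -0.017 ] a [-0.1316 -0.0002  0.0004]
98 t [ 0.0001  0.0774 -0.0251] a [-0.1649 -0.0003  0.0004]
```

>>> play_rows([
  {"fingers": 0.31,"tx": 0,"ty": 0.0178,"tz": -0.002,"ax": -0.0316,"ay": 0,"az": 0},
  {"fingers": 0.31,"tx": 0,"ty": 0.0335,"tz": -0.0054,"ax": -0.065,"ay": 0,"az": 0},
  {"fingers": 0.31,"tx": 0,"ty": 0.0488,"tz": -0.0104,"ax": -0.098,"ay": 0,"az": 0},
  {"fingers": 0.31,"tx": 0,"ty": 0.0635,"tz": -0.017,"ax": -0.1316,"ay": 0,"az": 0},
  {"fingers": 0.31,"tx": 0,"ty": 0.0774,"tz": -0.0251,"ax": -0.165,"ay": 0,"az": 0},
])

```text
time_s: 19.0
tcp_pos: [0.5347, 0.1138, 0.0439]
ee_rot: [[0.004, -0.99, -0.14], [0.001, -0.14, 0.99], [-1.0, -0.004, 0.0]]
wrist_force: [5.1, -1.1, -2.4]
gripper_width: 0.345
```

```bash
python3 -c "
from h import *
st(); arc([104,110,116,122,128],lead=.007)"
```

```text
19.0 tcp ang 100.81 rad 0.1162 yaw 188.1 z 0.0439 Ftan -4.83 Frad -2.04 Fz -2.42 w 30.0 J [ 29.  24. -23.   0. -43. -21.]
104 t [ 0.0011  0.0177 -0.0032] a [-0.033   0.      0.0014]
110 t [ 0.001   0.0334 -0.0066] a [-0.0663 -0.      0.0014]
116 t [ 0.0009  0.0487 -0.0117] a [-0.0997 -0.0001  0.0014]
122 t [ 0.0009  0.0633 -0.0184] a [-0.133  -0.0002  0.0014]
128 t [ 0.0008  0.0772 -0.0265] a [-0.1663 -0.0003  0.0014]
```

>>> play_rows([
  {"fingers": 0.31,"tx": 0.0005,"ty": 0.0177,"tz": -0.003,"ax": -0.033,"ay": 0,"az": 0.001},
  {"fingers": 0.31,"tx": 0.0005,"ty": 0.0334,"tz": -0.0065,"ax": -0.066,"ay": 0,"az": 0.001},
  {"fingers": 0.31,"tx": 0.0005,"ty": 0.0487,"tz": -0.0117,"ax": -0.0997,"ay": 0,"az": 0.001},
  {"fingers": 0.31,"tx": 0.0005,"ty": 0.0633,"tz": -0.0184,"ax": -0.133,"ay": 0,"az": 0.001},
  {"fingers": 0.31,"tx": 0.0005,"ty": 0.0772,"tz": -0.0265,"ax": -0.1663,"ay": 0,"az": 0.001},
])

```text
time_s: 19.42
tcp_pos: [0.4808, 0.0879, 0.0439]
ee_rot: [[0.004, -0.788, -0.616], [0.003, -0.616, 0.788], [-1.0, -0.004, -0.0]]
wrist_force: [2.6, 3.5, -2.1]
gripper_width: 0.344
```

```bash
python3 -c "
from h import *
st(); arc([134,140,145,150,154],lead=.007)"
```

```text
19.42 tcp ang 130.65 rad 0.1163 yaw 218.0 z 0.0439 Ftan -4.24 Frad 0.99 Fz -2.14 w 30.0 J [ 29.  20. -31.  -0. -39.   9.]
134 t [ 0.0011  0.0181 -0.0033] a [-0.0332 -0.0001  0.0014]
140 t [ 0.0011  0.0338 -0.0068] a [-0.0665 -0.0002  0.0014]
145 t [ 0.001   0.0466 -0.0109] a [-0.0943 -0.0003  0.0014]
150 t [ 0.001   0.0589 -0.0162] a [-0.1221 -0.0003  0.0014]
154 t [ 0.0009  0.0684 -0.0211] a [-0.1443 -0.0004  0.0013]
```

>>> play_rows([
  {"fingers": 0.31,"tx": 0.0005,"ty": 0.018,"tz": -0.0033,"ax": -0.033,"ay": 0,"az": 0.001},
  {"fingers": 0.31,"tx": 0.0005,"ty": 0.0338,"tz": -0.0068,"ax": -0.0665,"ay": 0,"az": 0.001},
  {"fingers": 0.31,"tx": 0.0005,"ty": 0.0466,"tz": -0.011,"ax": -0.094,"ay": 0,"az": 0.001},
  {"fingers": 0.31,"tx": 0.0005,"ty": 0.0589,"tz": -0.0162,"ax": -0.122,"ay": 0,"az": 0.001},
  {"fingers": 0.31,"tx": 0.0005,"ty": 0.0684,"tz": -0.0211,"ax": -0.1443,"ay": 0,"az": 0.001},
])

```text
time_s: 19.83
tcp_pos: [0.4491, 0.0434, 0.0438]
ee_rot: [[0.0, -0.44, -0.898], [-0.001, -0.898, 0.44], [-1.0, 0.001, -0.0]]
wrist_force: [-0.1, 5.2, 1.3]
gripper_width: 0.346
```

```bash
python3 -c "
from h import *
st(); arc([157,160,162,164,165,168,169,170],lead=.007)"
```

```text
19.83 tcp ang 157.87 rad 0.1159 yaw 243.9 z 0.0438 Ftan -4.83 Frad 2.06 Fz 1.34 w 30.1 J [ 26.  17. -36.   0. -38.  38.]
157 t [ 0.0011  0.0069 -0.0016] a [-0.0172 -0.0001 -0.0002]
160 t [ 0.0011  0.0149 -0.0027] a [-0.0339 -0.0001 -0.0002]
162 t [ 0.0011  0.0202 -0.0037] a [-0.045  -0.0001 -0.0002]
164 t [ 0.0011  0.0254 -0.0048] a [-0.0561 -0.0001 -0.0002]
165 t [ 0.0011  0.028  -0.0055] a [-0.0616 -0.0001 -0.0002]
168 t [ 0.0012  0.0357 -0.0077] a [-0.0783 -0.0001 -0.0002]
169 t [ 0.0012  0.0383 -0.0086] a [-0.0839 -0.0001 -0.0002]
170 t [ 0.0012  0.0408 -0.0094] a [-0.0894 -0.0001 -0.0002]
```

>>> play_rows([
  {"fingers": 0.31,"tx": 0.0005,"ty": 0.007,"tz": -0.0016,"ax": -0.017,"ay": 0,"az": 0},
  {"fingers": 0.31,"tx": 0.0005,"ty": 0.015,"tz": -0.0027,"ax": -0.034,"ay": 0,"az": 0},
  {"fingers": 0.31,"tx": 0.0005,"ty": 0.02,"tz": -0.0037,"ax": -0.045,"ay": 0,"az": 0},
  {"fingers": 0.31,"tx": 0.0005,"ty": 0.0254,"tz": -0.0048,"ax": -0.056,"ay": 0,"az": 0},
  {"fingers": 0.31,"tx": 0.0005,"ty": 0.028,"tz": -0.0055,"ax": -0.0616,"ay": 0,"az": 0},
])

```text
time_s: 20.25
tcp_pos: [0.4432, 0.0224, 0.0435]
ee_rot: [[-0.001, -0.262, -0.965], [-0.002, -0.965, 0.262], [-1.0, 0.002, 0.001]]
wrist_force: [-1.6, 5.0, 2.8]
gripper_width: 0.346
```

```bash
python3 -c "
from h import *
st(); arc([166,167,168,169,170,171,172],lead=.007)
S=viewer.capture('side');T=viewer.capture('top')
print([ (q['uv'],q['score']) for q in spotter.find_in('wheel',S)],[ (q['uv'],q['score']) for q in spotter.find_in('wheel',T)])"
```

```text
20.25 tcp ang 168.67 rad 0.1155 yaw 254.8 z 0.0435 Ftan -4.55 Frad 2.58 Fz 2.75 w 30.1 J [ 24.  16. -36.   0. -37.  51.]
166 t [ 0.0006  0.0021 -0.0006] a [-0.0066  0.0003 -0.0006]
167 t [ 0.0006  0.0048 -0.0008] a [-0.0122  0.0003 -0.0006]
168 t [ 0.0006  0.0075 -0.0011] a [-0.0177  0.0003 -0.0006]
169 t [ 0.0006  0.0101 -0.0015] a [-0.0233  0.0003 -0.0006]
170 t [ 0.0006  0.0128 -0.0019] a [-0.0288  0.0003 -0.0006]
171 t [ 0.0006  0.0154 -0.0023] a [-0.0344  0.0003 -0.0006]
172 t [ 0.0007  0.0181 -0.0028] a [-0.04    0.0003 -0.0006]
[] [([366.0, 229.5], 0.46), ([379.6, 229.1], 0.18)]
```

>>> play_rows([
  {"fingers": 0.31,"tx": 0,"ty": 0.003,"tz": -0.0006,"ax": -0.007,"ay": 0,"az": 0},
  {"fingers": 0.31,"tx": 0,"ty": 0.006,"tz": -0.0009,"ax": -0.013,"ay": 0,"az": 0},
  {"fingers": 0.31,"tx": 0,"ty": 0.009,"tz": -0.0013,"ax": -0.019,"ay": 0,"az": 0},
  {"fingers": 0.31,"tx": 0,"ty": 0.011,"tz": -0.0016,"ax": -0.025,"ay": 0,"az": 0},
  {"fingers": 0.31,"tx": 0,"ty": 0.0128,"tz": -0.0019,"ax": -0.0288,"ay": 0,"az": 0},
])

```text
time_s: 20.87
tcp_pos: [0.4414, 0.0118, 0.043]
ee_rot: [[-0.003, -0.174, -0.985], [-0.003, -0.985, 0.174], [-1.0, 0.004, 0.003]]
wrist_force: [1.1, 2.9, 4.5]
gripper_width: 0.343
```

```bash
python3 -c "
from h import *
st(); arc([171,172,173],lead=.007)"
```

```text
20.87 tcp ang 173.98 rad 0.1158 yaw 260.0 z 0.043 Ftan -3.04 Frad -0.81 Fz 4.5 w 29.8 J [ 23.  16. -37.   0. -37.  57.]
171 t [ 0.      0.0013 -0.0008] a [-0.0057  0.0009 -0.0012]
172 t [ 0.0001  0.004  -0.0011] a [-0.0113  0.0009 -0.0012]
173 t [ 0.0001  0.0066 -0.0013] a [-0.0168  0.0009 -0.0012]
```

>>> play_rows([
  {"fingers": 0.31,"tx": -0.0007,"ty": 0.0015,"tz": -0.0005,"ax": -0.004,"ay": 0,"az": 0},
  {"fingers": 0.31,"tx": -0.0007,"ty": 0.003,"tz": -0.0008,"ax": -0.008,"ay": 0,"az": 0},
  {"fingers": 0.31,"tx": -0.0007,"ty": 0.0045,"tz": -0.001,"ax": -0.0113,"ay": 0,"az": 0},
])

```text
time_s: 21.12
tcp_pos: [0.441, 0.0082, 0.0432]
ee_rot: [[-0.005, -0.139, -0.99], [-0.004, -0.99, 0.14], [-1.0, 0.004, 0.004]]
wrist_force: [2.6, 2.6, 0.8]
gripper_width: 0.347
```

```bash
python3 -c "
from h import *
st()"
```

```text
21.12 tcp ang 175.78 rad 0.1158 yaw 262.0 z 0.0432 Ftan -2.78 Frad -2.43 Fz 0.83 w 30.2 J [ 22.  16. -37.   0. -37.  59.]
```

>>> play_rows([
  {"fingers": 0.31,"tx": 0,"ty": 0.0014,"tz": 0,"ax": -0.003,"ay": 0,"az": 0},
  {"fingers": 0.31,"tx": 0,"ty": 0.0028,"tz": -0.0002,"ax": -0.0056,"ay": 0,"az": 0},
  {"fingers": 0.31,"tx": 0,"ty": 0.0028,"tz": -0.0002,"ax": -0.0056,"ay": 0,"az": 0},
])

```text
time_s: 21.37
tcp_pos: [0.4408, 0.006, 0.0432]
ee_rot: [[-0.005, -0.123, -0.992], [-0.004, -0.992, 0.123], [-1.0, 0.004, 0.004]]
wrist_force: [2.6, 2.3, -0.6]
gripper_width: 0.343
```

```bash
python3 -c "
from h import *
st();T=viewer.capture('top');st()
cv2.imwrite('pics/t9.png',T['image'][:,:,::-1])
print([ (q['uv'],q['score']) for q in spotter.find_in('wheel',T)],[ (q['uv'],q['score']) for q in spotter.find_in('dock_arm',T)])"
```

```text
21.37 tcp ang 176.87 rad 0.1159 yaw 262.9 z 0.0432 Ftan -2.44 Frad -2.46 Fz -0.64 w 29.8 J [ 22.  16. -37.   0. -37.  61.]
21.42 tcp ang 176.87 rad 0.1159 yaw 262.9 z 0.0432 Ftan -3.35 Frad -3.23 Fz -0.81 w 29.9 J [ 22.  16. -37.   0. -37.  61.]
[] []
```

>>> play_rows([
  {"fingers": 0.31,"tx": 0,"ty": 0.0014,"tz": 0,"ax": -0.003,"ay": 0,"az": 0},
  {"fingers": 0.31,"tx": 0,"ty": 0.0028,"tz": -0.0002,"ax": -0.0056,"ay": 0,"az": 0},
  {"fingers": 0.31,"tx": 0,"ty": 0.0028,"tz": -0.0002,"ax": -0.0056,"ay": 0,"az": 0},
])

```text
time_s: 21.77
tcp_pos: [0.4405, 0.004, 0.0432]
ee_rot: [[-0.005, -0.105, -0.994], [-0.004, -0.994, 0.105], [-1.0, 0.004, 0.005]]
wrist_force: [3.1, 3.5, -1.1]
gripper_width: 0.346
```

```bash
python3 -c "
from h import *
st()"
```

```text
21.77 tcp ang 177.87 rad 0.1161 yaw 264.0 z 0.0432 Ftan -3.58 Frad -3.0 Fz -1.09 w 30.1 J [ 22.  16. -37.   0. -37.  62.]
```

>>> play_rows([
  {"fingers": 0.31,"tx": 0,"ty": 0.0014,"tz": -0.0006,"ax": -0.003,"ay": 0,"az": 0},
  {"fingers": 0.31,"tx": 0,"ty": 0.0028,"tz": -0.001,"ax": -0.0056,"ay": 0,"az": 0},
  {"fingers": 0.31,"tx": 0,"ty": 0.0028,"tz": -0.001,"ax": -0.0056,"ay": 0,"az": 0},
])

```text
time_s: 22.02
tcp_pos: [0.4403, 0.0016, 0.0432]
ee_rot: [[-0.006, -0.088, -0.996], [-0.004, -0.996, 0.088], [-1.0, 0.005, 0.006]]
wrist_force: [-0.1, 3.8, -0.7]
gripper_width: 0.35
```

```bash
python3 -c "
from h import *
st();viewer.capture('top');st()"
```

```text
22.02 tcp ang 179.07 rad 0.1162 yaw 265.0 z 0.0432 Ftan -3.78 Frad 0.18 Fz -0.72 w 30.4 J [ 22.  16. -37.   0. -37.  63.]
22.07 tcp ang 179.05 rad 0.1162 yaw 264.9 z 0.0432 Ftan -3.71 Frad -0.84 Fz 0.29 w 30.3 J [ 22.  16. -37.   0. -37.  63.]
```

>>> play_rows([
  {"fingers": 0.31,"tx": 0,"ty": 0.001,"tz": -0.0002,"ax": -0.003,"ay": 0,"az": 0},
  {"fingers": 0.31,"tx": 0,"ty": 0.0022,"tz": -0.0003,"ax": -0.005,"ay": 0,"az": 0},
  {"fingers": 0.31,"tx": 0,"ty": 0.0022,"tz": -0.0003,"ax": -0.005,"ay": 0,"az": 0},
])

```text
time_s: 22.32
tcp_pos: [0.4404, -0.0, 0.0432]
ee_rot: [[-0.006, -0.072, -0.997], [-0.004, -0.997, 0.072], [-1.0, 0.004, 0.006]]
wrist_force: [-0.5, 3.7, 0.4]
gripper_width: 0.347
```

```bash
python3 -c "
from h import *
st();viewer.capture('top');st()"
```

```text
22.32 tcp ang 179.87 rad 0.1161 yaw 265.9 z 0.0432 Ftan -3.74 Frad 0.52 Fz 0.42 w 30.2 J [ 21.  16. -37.   0. -37.  64.]
22.37 tcp ang 179.87 rad 0.1161 yaw 265.8 z 0.0432 Ftan -3.75 Frad 0.79 Fz 0.92 w 30.4 J [ 21.  16. -37.   0. -37.  64.]
```

>>> play_rows([
  {"fingers": 0.31,"tx": 0,"ty": 0.001,"tz": 0.0001,"ax": -0.003,"ay": 0,"az": 0},
  {"fingers": 0.31,"tx": 0,"ty": 0.0022,"tz": 0,"ax": -0.005,"ay": 0,"az": 0},
  {"fingers": 0.31,"tx": 0,"ty": 0.0022,"tz": 0,"ax": -0.005,"ay": 0,"az": 0},
])

```text
time_s: 22.62
tcp_pos: [0.4406, -0.0011, 0.0432]
ee_rot: [[-0.006, -0.056, -0.998], [-0.003, -0.998, 0.056], [-1.0, 0.003, 0.005]]
wrist_force: [-2.2, 6.7, 1.9]
gripper_width: 0.347
```

```bash
python3 -c "
from h import *
st();viewer.capture('top');st()"
```

```text
22.62 tcp ang 180.38 rad 0.1159 yaw 266.8 z 0.0432 Ftan -6.71 Frad 2.15 Fz 1.89 w 30.2 J [ 21.  16. -37.   0. -37.  66.]
22.67 tcp ang 180.37 rad 0.116 yaw 266.8 z 0.0432 Ftan -7.16 Frad 0.65 Fz 1.47 w 29.8 J [ 21.  16. -37.   0. -37.  66.]
```

>>> play_rows([
  {"fingers": 0.31,"tx": 0,"ty": -0.003,"tz": 0,"ax": 0,"ay": 0,"az": 0},
  {"fingers": 0.31,"tx": 0,"ty": -0.007,"tz": 0,"ax": 0,"ay": 0,"az": 0},
  {"fingers": 0.31,"tx": 0,"ty": -0.009,"tz": 0,"ax": 0,"ay": 0,"az": 0},
  {"fingers": 0.31,"tx": 0,"ty": -0.009,"tz": 0,"ax": 0,"ay": 0,"az": 0},
])

```text
time_s: 23.0
tcp_pos: [0.441, 0.0051, 0.0431]
ee_rot: [[-0.006, -0.056, -0.998], [-0.004, -0.998, 0.056], [-1.0, 0.005, 0.006]]
wrist_force: [0.8, 1.0, -0.0]
gripper_width: 0.344
```

```bash
python3 -c "
from h import *
st();viewer.capture('top');st()"
```

```text
23.0 tcp ang 177.31 rad 0.1156 yaw 266.8 z 0.0431 Ftan -1.03 Frad -0.71 Fz -0.0 w 29.9 J [ 22.  16. -37.   0. -37.  65.]
23.05 tcp ang 177.32 rad 0.1156 yaw 266.8 z 0.0431 Ftan -0.28 Frad 0.46 Fz 0.0 w 30.0 J [ 22.  16. -37.   0. -37.  65.]
```

Clear of the knob, so I'll rise and move away toward the robot's left to see.

>>> play_rows([
  {"fingers": 0.31,"tx": -0.02,"ty": 0,"tz": 0,"ax": 0,"ay": 0,"az": 0},
  {"fingers": 0.31,"tx": -0.05,"ty": 0,"tz": 0,"ax": 0,"ay": 0,"az": 0},
  {"fingers": 0.31,"tx": -0.09,"ty": 0,"tz": 0,"ax": 0,"ay": 0,"az": 0},
  {"fingers": 0.31,"tx": -0.13,"ty": 0,"tz": 0,"ax": 0,"ay": 0,"az": 0},
  {"fingers": 0.31,"tx": -0.15,"ty": 0,"tz": 0,"ax": 0,"ay": 0,"az": 0},
])

```text
time_s: 23.47
tcp_pos: [0.4435, 0.0058, 0.1592]
ee_rot: [[0.0, -0.056, -0.998], [-0.003, -0.998, 0.056], [-1.0, 0.003, -0.0]]
wrist_force: [0.3, -0.9, -0.3]
gripper_width: 0.341
```

>>> play_rows([
  {"fingers": 0.31,"tx": -0.03,"ty": -0.05,"tz": 0,"ax": 0,"ay": 0,"az": 0},
  {"fingers": 0.31,"tx": -0.05,"ty": -0.1,"tz": 0,"ax": 0,"ay": 0,"az": 0},
  {"fingers": 0.31,"tx": -0.05,"ty": -0.15,"tz": 0,"ax": 0,"ay": 0,"az": 0},
  {"fingers": 0.31,"tx": -0.05,"ty": -0.2,"tz": 0,"ax": 0,"ay": 0,"az": 0},
  {"fingers": 0.31,"tx": -0.05,"ty": -0.25,"tz": 0,"ax": 0,"ay": 0,"az": 0},
])

```text
time_s: 23.88
tcp_pos: [0.4524, 0.1945, 0.1931]
ee_rot: [[-0.004, -0.057, -0.998], [-0.003, -0.998, 0.057], [-1.0, 0.004, 0.004]]
wrist_force: [1.0, -1.1, -1.1]
gripper_width: 0.343
```

```bash
python3 -c "
from h import *
st()
T=viewer.capture('top');S=viewer.capture('side')
for o in ['wheel','orange_pot','wax_block','steel_weight','knob_mid']:
  print(o,[(np.round(q['uv'],1),round(q['score'],2)) for q in spotter.find_in(o,T)[:1]],[(np.round(q['uv'],1),round(q['score'],2)) for q in spotter.find_in(o,S)[:1]])
a=T['image'][160:280,300:420,::-1];b=S['image'][140:260,280:430,::-1]
cv2.imwrite('pics/fin.png',np.hstack([cv2.resize(a,(400,400),interpolation=cv2.INTER_CUBIC),cv2.resize(b,(400,400),interpolation=cv2.INTER_CUBIC)]))"
```

```text
23.88 tcp ang 118.11 rad 0.2208 yaw 266.7 z 0.1931 Ftan -0.38 Frad -1.43 Fz -1.07 w 29.8 J [ 42.  10. -19.  -0. -62.  45.]
wheel [(array([359.8, 229.7]), 0.96)] [(array([375.1, 190.1]), 0.57)]
orange_pot [(array([393.5, 175.8]), 0.73)] []
wax_block [] [(array([258.9, 232.4]), 0.66)]
steel_weight [(array([375. , 284.5]), 0.66)] [(array([370.7, 199.2]), 0.17)]
knob_mid [(array([343.8, 217.3]), 0.84)] [(array([375.4, 199.5]), 0.57)]
```

View pics/fin.png

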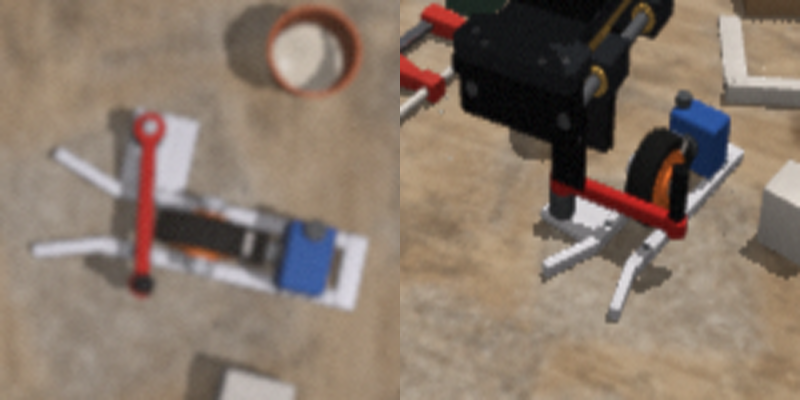

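The picture shows the red bar across the lane against the back of the tyre, with the wheel upright against the buffer. The pot, wax block and steel weight have not moved.

>>> play_rows([
  {"fingers": 0.31,"tx": 0,"ty": 0,"tz": 0,"ax": 0,"ay": 0,"az": 0},
  {"fingers": 0.31,"tx": 0,"ty": 0,"tz": 0,"ax": 0,"ay": 0,"az": 0},
  {"fingers": 0.31,"tx": 0,"ty": 0,"tz": 0,"ax": 0,"ay": 0,"az": 0},
])

```text
time_s: 24.73
tcp_pos: [0.4528, 0.193, 0.1926]
ee_rot: [[-0.005, -0.057, -0.998], [-0.004, -0.998, 0.057], [-1.0, 0.004, 0.005]]
wrist_force: [0.6, 0.6, 0.2]
gripper_width: 0.345
```

```bash
python3 -c "
from h import *
T=viewer.capture('top')
print([(q['uv'],q['score']) for o in ('wheel','knob_mid') for q in spotter.find_in(o,T)[:1]])
print(job.finish_job())"
```

```text
[([361.0, 228.0], 0.64)]
the job is handed in; nothing more can be done
None
```

The wheel is in the lane, held between the red arm and the buffer, and the job was handed in at about 25 s of the 72 s.

**What I did:** I gripped the wheel by its axle, turned it a quarter turn on the spot and rolled it down the lane until it met the buffer. I felt about 6 N there, backed off to about 1 N and let go. Then I swung the red arm round by its knob until it pressed the tyre. The knob force rose from about 3.8 N to 7 N, which I put at about 5 N on the wheel. After that I backed off and moved clear.

**Last checks:**
- **Wheel and arm:** the last picture shows the wheel upright against the buffer, with the arm's bar across its tyre. The robot was touching nothing.
- **Other things:** the pot and steel weight were found within about 2 pixels of where they started in the top view, and the wax block likewise in the side view.
- **Missed by the network:** the final top-view check found the wheel (about 2 pixels from just before) but not the knob. In the picture just before it had found both.

**A disagreement:** the real fingertips were about 28 mm higher than the stated tool position, judged from the side camera. My first attempt to close on the axle passed above it without touching anything, so I went lower and the second grip held.

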